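# Press dust caps home on a tray of bearing cups and hang the seating tool up

### The arm

A 6-joint arm with a two-finger parallel gripper is mounted at the origin on a cart in front of the work surface, level with it; the furniture and walls round the work are solid. World frame = base frame: x ahead of the robot, y to its left, z up, the work surface at z = 0. Lengths are in m, angles in rad, forces in N, time in s.
With the tool pointing down it reaches from about 0.3 to 0.875 m from the base axis. Payload 6.4 kg.
Tool frame: the origin (TCP) lies at the very end of the fingers, on their centre line; the grasp point (between the pads) lies 19 mm behind it; z points along the fingers, y is the line along which they close (so a half turn about z gives the same grasp; the last joint's range is limited). The gripper opens to 85 mm and grips with 20 to 120 N. Pads are 22 mm wide; open, the fingers measure 114 mm over their backs; the gripper's body (76 mm by 85 mm) begins 54 mm behind the grasp point. The pads swing forward as they close: fully open they stand 13 mm farther back than shut.
Start: joints at [-1.506, 0.181, 1.607, -0, 1.354, -0.206], TCP at [0.154, -0.554, 0.231] pointing down, gripper open.
Joint ranges: [-2.99, 2.99], [-0.89, 2.07], [0.3, 2.58], [-1.14, 4.28], [0, 2.63], [-3.12, 3.12]. Speed limits (rad/s): [2.57, 2.57, 3.01, 3.14, 3.14, 3.14].

### API

Orientations are given as a unit quaternion [w, x, y, z].
In Python, from bench import ctrl gives the robot as it stands.
- The arm moves only by the shell command python3 jog.py 'ROWS'. ROWS is a JSON object whose key "motion" holds a list of rows, 1 to 10 of them, each of 7 numbers: dx, dy, dz in m, then a rotation vector rx, ry, rz in rad, then the opening from 0.0 (shut) to 1.0 (fully open); each row is the pose to reach, as a shift and turn from the pose commanded when the command began, along the tool's axes at that moment; what a row does not reach only later rows make up. A row lasts 1/8 s, in which the tool goes at most 0.0625 m and 0.188 rad, less where a joint would pass 70% of its speed; a pose out of reach is approached as far as the arm can. The fingers move at their own pace and stop on an object; the grip force is fixed at half the most. Time passes only in rows, so rows that do not move let the fingers close. It prints the time, the measured TCP pose, the force, the opening and the grip force at its end. Input that does not fit is refused with a message, and nothing moves.
- ctrl.get_obs(): the state, without advancing time (a new reading comes with each control period).
- ctrl.camera(name): name is "scene" or "top"; returns the picture (480x640x3 uint8, blue, green, red); there is no depth.
- ctrl.camera_params(name): a dict with "fovy" (degrees; the focal length in pixels is half the picture's height over the tangent of half this angle, whatever the lens; pixels are square), "cx", "cy" (the principal point, pixels), "view" (4x4, takes a point from world to camera coordinates). Camera axes: x right, y up, looking along -z (the intrinsics and any distortion apply to the point x, -y, -z); pixel columns grow to the right and rows downward; lengths in m; the calibration is good to about 2 mm. A picture is of the moment at which its call begins. camera_params takes no time and is no camera call.
- ctrl.hand_in(): hands the job in; it is judged then, once.
The state is a dict: "time_s": time; "q": joint angles; "dq": joint speeds; "joint_efforts": joint torques, N m; "eef_pos": TCP position; "eef_rot": TCP orientation; "wrist_force": force on the tool from outside, world axes, zero at the start; "torque": the same for the moment, N m; "opening": opening from 0.0 (shut) to 1.0 (fully open); "grasp_force": force on a finger pad.
Only numpy, scipy, OpenCV 4.12 (cv2) and the standard library are available. Lean on these libraries where they do the work, as an engineer would, in place of code of your own. Each camera call takes 0.05 s, during which the arm holds its last target. There are 200 camera calls.

### The job

Take all the bearing cups from the grey tray and set them, caps up, in seats of the sprung press plate, in a balanced pattern so that it stays level; with the flat-footed seating tool press them all at once squarely down until the plate bottoms out level and every cap is fully home. Then stand the finished cups back in the tray, caps up, and hang the seating tool by the eye in its web on the peg of the stand; leave the other things on the bench alone.

Things in the scene. Friction and masses are not known exactly. Their poses are not given: they have to be found in the camera images.
- cup_a: a bottom-bracket bearing cup: aluminium, round, 30 mm high; lower spigot 46 mm across (the first 12 mm), above it a fluted flange 56 mm across (12 to 30 mm up) to grip it by; origin at the centre of its underside, z up. In its top face sits a flat black dust cap 44 mm across. All cups are alike; some may be absent. About 0.1 kg
- cup_b: a bottom-bracket bearing cup: aluminium, round, 30 mm high; lower spigot 46 mm across (the first 12 mm), above it a fluted flange 56 mm across (12 to 30 mm up) to grip it by; origin at the centre of its underside, z up. In its top face sits a flat black dust cap 44 mm across. All cups are alike; some may be absent. About 0.1 kg
- cup_c: a bottom-bracket bearing cup: aluminium, round, 30 mm high; lower spigot 46 mm across (the first 12 mm), above it a fluted flange 56 mm across (12 to 30 mm up) to grip it by; origin at the centre of its underside, z up. In its top face sits a flat black dust cap 44 mm across. All cups are alike; some may be absent. About 0.1 kg
- cup_d: a bottom-bracket bearing cup: aluminium, round, 30 mm high; lower spigot 46 mm across (the first 12 mm), above it a fluted flange 56 mm across (12 to 30 mm up) to grip it by; origin at the centre of its underside, z up. In its top face sits a flat black dust cap 44 mm across. All cups are alike; some may be absent. About 0.1 kg
- cup_e: a bottom-bracket bearing cup: aluminium, round, 30 mm high; lower spigot 46 mm across (the first 12 mm), above it a fluted flange 56 mm across (12 to 30 mm up) to grip it by; origin at the centre of its underside, z up. In its top face sits a flat black dust cap 44 mm across. All cups are alike; some may be absent. About 0.1 kg
- cap_a_top (a point): centre of the top face of the dust cap of cup_a: 36.2 mm above the cup's origin while the cap stands 5 mm proud, 31.2 mm when it is fully home. It takes about 2.2 N to push a cap in, and it stays where it is pushed
- cap_b_top (a point): centre of the top face of the dust cap of cup_b: 36.2 mm above the cup's origin while the cap stands 5 mm proud, 31.2 mm when it is fully home. It takes about 2.2 N to push a cap in, and it stays where it is pushed
- cap_c_top (a point): centre of the top face of the dust cap of cup_c: 36.2 mm above the cup's origin while the cap stands 5 mm proud, 31.2 mm when it is fully home. It takes about 2.2 N to push a cap in, and it stays where it is pushed
- cap_d_top (a point): centre of the top face of the dust cap of cup_d: 36.2 mm above the cup's origin while the cap stands 5 mm proud, 31.2 mm when it is fully home. It takes about 2.2 N to push a cap in, and it stays where it is pushed
- cap_e_top (a point): centre of the top face of the dust cap of cup_e: 36.2 mm above the cup's origin while the cap stands 5 mm proud, 31.2 mm when it is fully home. It takes about 2.2 N to push a cap in, and it stays where it is pushed
- press_base: fixed grey base of the cap press, 204 x 204 x 16 mm, origin at the centre of its underside; at x, y = +-83 mm stand four guide columns, 53 mm tall over the bench, 16 mm across at the head, through the corners of the sprung plate
- plate_top (a point): centre of the top face of the sprung aluminium plate, 186 x 186 mm, 42 mm above the bench at rest, z up; five seats on it as on a dice's five. It floats on springs: it can sink 10 mm, and tips (up to 0.06 rad) towards the side that is loaded or pressed more, so the pattern of cups should be balanced about its centre (three cups: the middle and two oppopoint corners; four: the corners)
- seat_0 (a point): centre of the middle seat, on the plate's top face, axes as plate_top. Five seats: here and at x, y = (-50, -50), (50, 50), (-50, 50), (50, -50) mm in this frame. Each takes one cup's spigot between four steel stops (on its +-x and +-y sides) 5 mm high, 3 mm clear of the spigot all round; its floor is the plate's top face
- press_plate (a joint): how far the sprung plate is pressed down, m: 0 at rest, 0.010 bottomed out. It starts to move at about 2 to 5 N of push and bottoms out at about 17 to 20 N
- seating_tool: seating tool, 126 mm high, about 0.5 kg, standing on its foot: flat square steel foot 150 x 150 x 10 mm, on it an upright steel web 10 mm thick (x) and 64 mm wide (y), on top a wooden grip 26 mm thick (x), 96 mm wide (y), from 84 to 126 mm up, to be gripped across its thickness. Origin at the centre of the foot's underside, z up
- tool_eye (a point): centre of the eye in the tool's web: an opening through it along the tool's x, 32 mm wide (y), its floor 16 mm below this point, its top a shallow V with the apex 16 mm above this point and the side walls ending 7 mm above it, so that it centres itself on a peg; the point is 62 mm above the foot's underside; axes as the tool's
- tray: shallow grey tray, fixed, 204 (x) x 290 (y) mm, walls 4 mm thick and 14 mm high, floor 4 mm thick; origin at the centre of its underside. The cups start in it
- peg_stand: steel peg stand, fixed: round foot 88 mm across, post 14 mm thick (19 mm at its collar) and 156 mm high at the origin; from it a horizontal peg 10 mm thick with its axis 147 mm up runs along the stand's -x to x = -128 mm, then its tip turns up 10 mm over the last 9 mm (highest point 162 mm up). Origin at the centre of the foot's underside
- peg_rest (a point): point on top of the peg where the tool hangs well, clear of the post: 98 mm out from the post's axis (stand's -x), 152 mm up; axes as the stand's
- grease_tin: grease tin with a yellow lid, 79 mm across, 30 mm high; a bystander
- cog_18: steel sprocket, 81 mm across, 8 mm high; a bystander
- spanner_15: combination spanner, 32 x 189 x 8 mm; a bystander

How it is judged:
On the way, in this order (a step that is already met when the one before it is completed fails the run):
1. every cup stands in a seat of the press plate (z of cup_a in the frame of plate_top between -0.003 and 0.002 m and x of cup_a in the frame of plate_top between -0.057 and 0.057 m and y of cup_a in the frame of plate_top between -0.057 and 0.057 m and angle between each of cup_a, cup_b, cup_c, cup_d, cup_e's own z axis and vertical below 0.07 rad and z of cup_b in the frame of plate_top between -0.003 and 0.002 m and x of cup_b in the frame of plate_top between -0.057 and 0.057 m and y of cup_b in the frame of plate_top between -0.057 and 0.057 m and z of cup_c in the frame of plate_top between -0.003 and 0.002 m and x of cup_c in the frame of plate_top between -0.057 and 0.057 m and y of cup_c in the frame of plate_top between -0.057 and 0.057 m and z of cup_d in the frame of plate_top between -0.003 and 0.002 m and x of cup_d in the frame of plate_top between -0.057 and 0.057 m and y of cup_d in the frame of plate_top between -0.057 and 0.057 m and z of cup_e in the frame of plate_top between -0.003 and 0.002 m and x of cup_e in the frame of plate_top between -0.057 and 0.057 m and y of cup_e in the frame of plate_top between -0.057 and 0.057 m and contact force between the fingers and cup_a below 0.1 N and contact force between the fingers and cup_b below 0.1 N and contact force between the fingers and cup_c below 0.1 N and contact force between the fingers and cup_d below 0.1 N and contact force between the fingers and cup_e below 0.1 N), for 0.2 s.
2. the seating tool bears on every cup and holds the plate bottomed out and level (value of joint press_plate above 0.0088 m and angle between plate_top's own z axis and vertical below 0.03 rad and contact force between seating_tool and cup_a above 0.5 N and contact force between seating_tool and cup_b above 0.5 N and contact force between seating_tool and cup_c above 0.5 N and contact force between seating_tool and cup_d above 0.5 N and contact force between seating_tool and cup_e above 0.5 N and z of cup_a in the frame of plate_top between -0.003 and 0.002 m and x of cup_a in the frame of plate_top between -0.057 and 0.057 m and y of cup_a in the frame of plate_top between -0.057 and 0.057 m and angle between each of cup_a, cup_b, cup_c, cup_d, cup_e's own z axis and vertical below 0.07 rad and z of cup_b in the frame of plate_top between -0.003 and 0.002 m and x of cup_b in the frame of plate_top between -0.057 and 0.057 m and y of cup_b in the frame of plate_top between -0.057 and 0.057 m and z of cup_c in the frame of plate_top between -0.003 and 0.002 m and x of cup_c in the frame of plate_top between -0.057 and 0.057 m and y of cup_c in the frame of plate_top between -0.057 and 0.057 m and z of cup_d in the frame of plate_top between -0.003 and 0.002 m and x of cup_d in the frame of plate_top between -0.057 and 0.057 m and y of cup_d in the frame of plate_top between -0.057 and 0.057 m and z of cup_e in the frame of plate_top between -0.003 and 0.002 m and x of cup_e in the frame of plate_top between -0.057 and 0.057 m and y of cup_e in the frame of plate_top between -0.057 and 0.057 m), for 0.3 s.
At the end, for the whole second after the job is handed in: Every cup stands upright (within 0.1 rad) on the tray's floor, its cap home (within 1.3 mm), the seating tool hangs at rest by its eye on the straight part of the peg, upright within 0.3 rad, and the press plate is back up (x of cup_a in the frame of tray between -0.1 and 0.1 m and y of cup_a in the frame of tray between -0.143 and 0.143 m and z of cup_a in the frame of tray between -0.002 and 0.008 m and angle between each of cup_a, cup_b, cup_c, cup_d, cup_e's own z axis and vertical below 0.1 rad and linear speed of each of cup_a, cup_b, cup_c, cup_d, cup_e below 0.02 m/s and z of cap_a_top in the frame of cup_a below 0.0325 m and x of cup_b in the frame of tray between -0.1 and 0.1 m and y of cup_b in the frame of tray between -0.143 and 0.143 m and z of cup_b in the frame of tray between -0.002 and 0.008 m and z of cap_b_top in the frame of cup_b below 0.0325 m and x of cup_c in the frame of tray between -0.1 and 0.1 m and y of cup_c in the frame of tray between -0.143 and 0.143 m and z of cup_c in the frame of tray between -0.002 and 0.008 m and z of cap_c_top in the frame of cup_c below 0.0325 m and x of cup_d in the frame of tray between -0.1 and 0.1 m and y of cup_d in the frame of tray between -0.143 and 0.143 m and z of cup_d in the frame of tray between -0.002 and 0.008 m and z of cap_d_top in the frame of cup_d below 0.0325 m and x of cup_e in the frame of tray between -0.1 and 0.1 m and y of cup_e in the frame of tray between -0.143 and 0.143 m and z of cup_e in the frame of tray between -0.002 and 0.008 m and z of cap_e_top in the frame of cup_e below 0.0325 m and x of tool_eye in the frame of peg_rest between -0.033 and 0.075 m and y of tool_eye in the frame of peg_rest between -0.015 and 0.015 m and z of tool_eye in the frame of peg_rest between -0.022 and -0.008 m and contact force between seating_tool and peg_stand above 1.5 N and angle between tool_eye's own z axis and vertical below 0.3 rad and linear speed of seating_tool below 0.03 m/s and value of joint press_plate below 0.003 m); the robot touches nothing.
It fails at once if the grease tin, sprocket or spanner was pushed more than 30 mm aside (distance of any of grease_tin, cog_18, spanner_15 from where it was at the start of the episode above 0.03 m).
Of cup_a, cup_b, cup_c, cup_d, cup_e only 3 to 5 are there at a start; the rules pass over those that are not, and their reading is None.
At some moment in a run one of cup_a, cup_b, cup_c, cup_d, cup_e may be knocked a few centimetres aside while the robot is not near it.
It also fails if it takes over 210 s, if anything falls off the work surface, if the arm or the gripper's body presses on something with over 40 N, if the wrist force passes 120 N, or if a joint passes its speed limit or range.

## Working session

There is one attempt and no reset: what is moved stays moved. The work goes in short steps, Python scripts to look and compute and a shell command to move; the robot and the scene stay as the last step left them, time stands still between calls to the robot, and variables do not carry over. Pictures are saved under pics/ and viewed, at most 14 in all, crops included, and the job is handed in when it is done.

```bash
ls; mkdir -p pics; python3 - <<'E'
from bench import ctrl
import cv2
for n in ("scene","top"):
    cv2.imwrite(f"pics/{n}0.png",ctrl.camera(n)); print(n,ctrl.camera_params(n))
o=ctrl.get_obs(); print({k:o[k] for k in o})
E
```

```text
bench.py
jog.py
pics
scene {'fovy': 49.723559705561755, 'cx': 324.68861977658355, 'cy': 242.34923458821945, 'view': array([[-0.7428292 , -0.66935342,  0.01306788,  0.43715779],
       [ 0.33667882, -0.35662256,  0.87147446, -0.26090007],
       [-0.57866411,  0.65175636,  0.49026677, -0.95775192],
       [ 0.        ,  0.        ,  0.        ,  1.        ]])}
top {'fovy': 52.28778786716664, 'cx': 324.4088020462698, 'cy': 239.12363177000515, 'view': array([[-2.24023737e-01, -9.74583073e-01, -1.09534459e-03,
         1.79638193e-01],
       [ 9.33562397e-01, -2.14916842e-01,  2.86830965e-01,
        -5.17683098e-01],
       [-2.79776012e-01,  6.32343724e-02,  9.57980583e-01,
        -1.12320744e+00],
       [ 0.00000000e+00,  0.00000000e+00,  0.00000000e+00,
         1.00000000e+00]])}
{'time_s': 0.1, 'q': array([-1.50628850e+00,  1.81432702e-01,  1.60791165e+00, -1.40585533e-05,
        1.35381245e+00, -2.06328841e-01]), 'dq': array([-0.00158826, -0.0021667 , -0.00343757,  0.00155183, -0.00151154,
       -0.00114211]), 'joint_efforts': array([-4.06076142e-04, -4.45880771e+01, -3.52240884e+01, -2.41388198e-04,
        4.20659606e-03, -4.13857919e-06]), 'eef_pos': array([ 0.15379782, -0.55353082,  0.23049164]), 'eef_rot': array([-7.80592818e-04,  9.90844433e-01,  1.35006291e-01,  4.85646399e-05]), 'wrist_force': array([-0.18975869,  0.48497094,  0.42368052]), 'torque': array([-0.02283638,  0.00458494, -0.00967692]), 'grasp_force': 0.0, 'opening': 0.9952317821967499}
```
View pics/scene0.png

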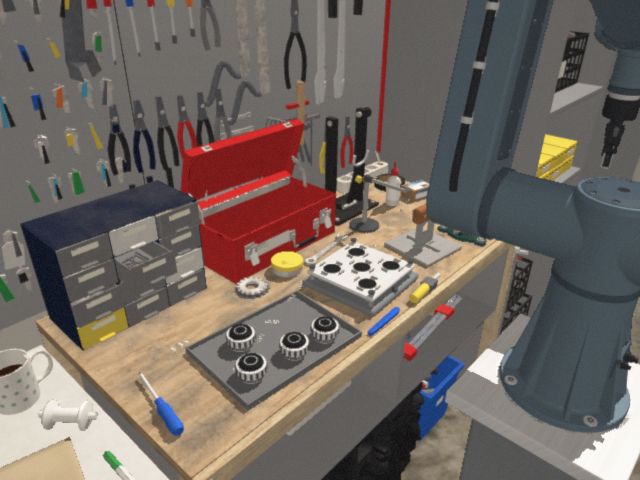

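View pics/top0.png

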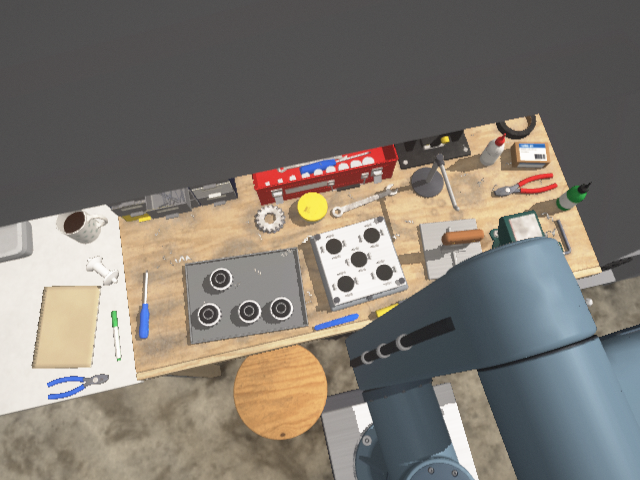

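The scene view shows 4 cups in the tray, near (240,335), (250,367), (294,345) and (324,328). In the top view they are at (220,279), (208,314), (249,311) and (281,309). The top view also has the press plate around (358,260), the tool at (460,240), and the peg stand foot at (428,182) with its peg running to about (457,208).

```bash
cat > h.py <<'E'
import numpy as np, cv2
from bench import ctrl
from scipy.spatial.transform import Rotation as R
P={n:ctrl.camera_params(n) for n in("scene","top")}
def F(n): return 240/np.tan(np.radians(P[n]["fovy"])/2)
def proj(n,X):
    X=np.atleast_2d(X); p=P[n]; c=X@p["view"][:3,:3].T+p["view"][:3,3]
    return np.c_[p["cx"]+F(n)*c[:,0]/-c[:,2], p["cy"]-F(n)*c[:,1]/-c[:,2]]
def ray(n,u):
    p=P[n]; d=np.array([(u[0]-p["cx"])/F(n),-(u[1]-p["cy"])/F(n),-1]); r=p["view"][:3,:3]
    return -r.T@p["view"][:3,3], r.T@d
def onz(n,u,z):
    o,d=ray(n,u); return o+d*(z-o[2])/d[2]
def tri(us,ut):
    (a,da),(b,db)=ray("scene",us),ray("top",ut)
    s=np.linalg.lstsq(np.c_[da,-db],b-a,rcond=None)[0]
    p,q=a+da*s[0],b+db*s[1]; return (p+q)/2,np.linalg.norm(p-q)
def blobs(im,mask,lo,hi):
    n,_,st,c=cv2.connectedComponentsWithStats(mask.astype(np.uint8))
    return [(c[i].round(1),st[i].tolist()) for i in range(1,n) if lo<st[i][4]<hi]
def tool(v):
    "world displacement -> tool axes, measured pose"
    w,x,y,z=ctrl.get_obs()["eef_rot"]; return R.from_quat([x,y,z,w]).inv().apply(v)
E
python3 - <<'E'
from h import *
t=cv2.imread("pics/top0.png"); s=cv2.imread("pics/scene0.png")
cv2.imwrite("pics/topz.png",cv2.resize(t[140:350,180:500],None,fx=2.5,fy=2.5,interpolation=cv2.INTER_CUBIC))
cv2.imwrite("pics/scz.png",cv2.resize(s[170:410,180:500],None,fx=2.5,fy=2.5,interpolation=cv2.INTER_CUBIC))
for n,im in(("top",t),("scene",s)):
    m=im.max(2)<40; m[:170]=0; 
    print(n,[b for b in blobs(im,m,25,400)])
E
```

```text
top [(array([580.3, 189.5]), [578, 185, 7, 8, 26]), (array([506.9, 363.3]), [477, 353, 68, 18, 112])]
scene [(array([169.4, 177.4]), [166, 170, 7, 17, 61]), (array([330.6, 179.5]), [326, 170, 11, 21, 202]), (array([358.1, 172.3]), [354, 170, 10, 8, 45]), (array([453.5, 179.8]), [450, 170, 8, 21, 128]), (array([355.1, 191.7]), [347, 179, 16, 24, 230]), (array([ 22.8, 277.1]), [20, 274, 7, 7, 38]), (array([319.7, 327.3]), [315, 322, 12, 9, 35]), (array([236.2, 335.6]), [230, 329, 17, 10, 56]), (array([290.2, 343.7]), [283, 337, 19, 10, 55]), (array([628.7, 358.6]), [624, 356, 13, 6, 39]), (array([246.6, 366.8]), [240, 362, 16, 8, 60])]
```

View pics/topz.png

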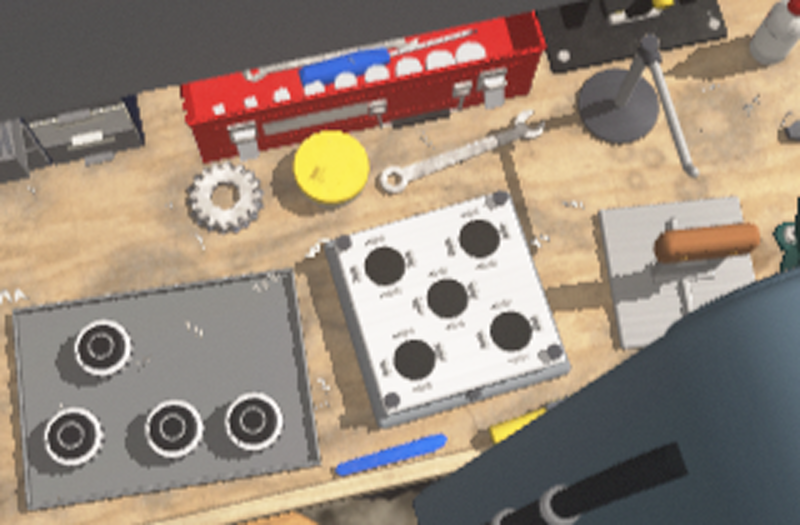

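View pics/scz.png

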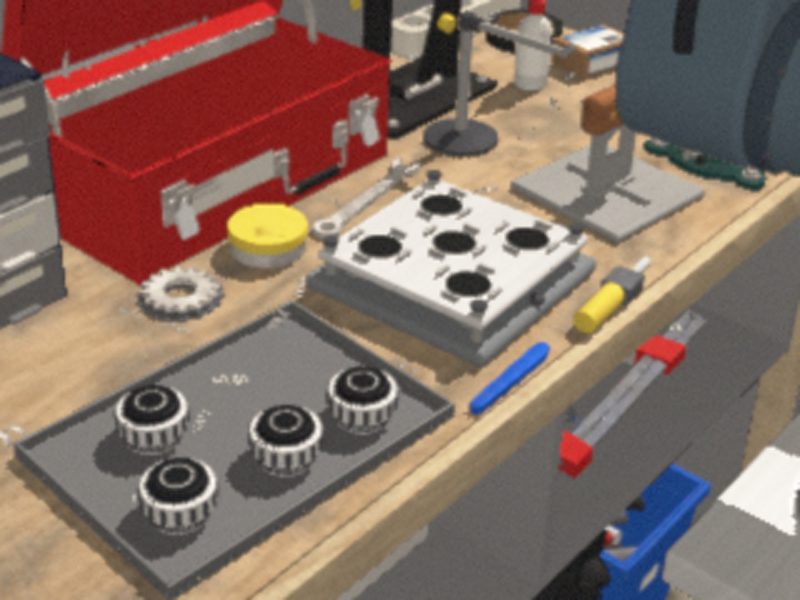

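The zoomed views show 4 caps standing proud, the plate with 5 dark seats (middle one near top pixel (358,259)), and the tool's grip running along image x. Next I'll measure blobs in both views.

```bash
python3 - <<'E'
from h import *
t=cv2.imread("pics/top0.png"); s=cv2.imread("pics/scene0.png")
ell=lambda im,c,r,th:None
def dark(im,c,r,th):
    x,y=map(int,c); roi=im[y-r:y+r+1,x-r:x+r+1]
    m=cv2.morphologyEx((roi.max(2)<th).astype(np.uint8),cv2.MORPH_CLOSE,np.ones((5,5)))
    cs,_=cv2.findContours(m,cv2.RETR_EXTERNAL,cv2.CHAIN_APPROX_NONE)
    k=min(cs,key=lambda q:abs(np.linalg.norm(q.mean((0,1))-r))+ (99 if len(q)<12 else 0))
    e=cv2.fitEllipse(k); return np.array(e[0])+[x-r,y-r],np.round(e[1],1)
ct=[(220,279),(208,314),(249,311),(281,309)]; cs=[(240,328),(250,361),(294,339),(325,323)]
st=[(358,259),(334,246),(371,235),(345,283),(384,272)]; ss=[(362,267),(332,269),(356,252),(367,284),(391,265)]
for a,b in zip(cs,ct):
    for th in(60,75):
        u,e=dark(s,a,12,th);v,f=dark(t,b,10,th); print("cup",th,u.round(1),e,v.round(1),f,*[np.round(q,4) for q in tri(u,v)],onz("top",v,.0395).round(4),onz("scene",u,.038).round(4))
for a,b in zip(ss,st):
    u,e=dark(s,a,12,75);v,f=dark(t,b,10,75); print("seat",u.round(1),e,v.round(1),f,*[np.round(q,4) for q in tri(u,v)],onz("top",v,.042).round(4),onz("scene",u,.042).round(4))
# tool grip: brown
for n,im in(("top",t),("scene",s)):
    h=cv2.cvtColor(im,cv2.COLOR_BGR2HSV); x0,y0,x1,y1=(430,220,490,250) if n=="top" else (405,200,432,225)
    m=np.zeros(im.shape[:2],np.uint8); m[y0:y1,x0:x1]=((h[...,1]>110)&(h[...,0]<20))[y0:y1,x0:x1]
    k=max(cv2.findContours(m,0,1)[0],key=len); print(n,"grip",cv2.minAreaRect(k))
# tool foot corners via points top view zoom
print([onz("top",p,.0).round(3) for p in [(428,182)]],"post",tri((367.2,177.8),(440,158)),"tip",tri((408,190.5),(457.3,208.5)))
E
```

```text
cup 60 [239.6 332. ] [15.6 22.6] [211. 279.] [2.3 5.5] [0.5096 0.3462 0.0473] 0.0156 [0.5181 0.3527 0.0395] [0.5106 0.3364 0.038 ]
cup 75 [239.9 331.3] [17.7 23.3] [219.7 277.8] [16.9 18.2] [0.517  0.3317 0.0339] 0.0016 [0.5162 0.3313 0.0395] [0.5121 0.3345 0.038 ]
cup 60 [250.3 362. ] [15.8 25. ] [199. 314.] [2.3 5.5] [0.4308 0.3877 0.0475] 0.0166 [0.4392 0.3947 0.0395] [0.4308 0.378  0.038 ]
cup 75 [249.1 361. ] [18.  26.5] [207.5 314. ] [18.2 19.5] [0.4358 0.3759 0.0355] 0.0012 [0.4346 0.3747 0.0395] [0.4342 0.3778 0.038 ]
cup 60 [293.5 339.9] [14.2 23.3] [246.  310.7] [11.1 16.3] [0.4199 0.2813 0.037 ] 0.005 [0.4215 0.2825 0.0395] [0.4166 0.2812 0.038 ]
cup 75 [293.6 339.8] [14.9 23.9] [247.9 310.8] [17.1 20. ] [0.4205 0.2782 0.0346] 0.0015 [0.4203 0.2781 0.0395] [0.4169 0.2808 0.038 ]
cup 60 [324.  323.7] [13.4 21.3] [275.5 307.7] [ 9.3 10.9] [0.4087 0.2088 0.041 ] 0.0087 [0.4127 0.2112 0.0395] [0.407  0.2043 0.038 ]
cup 75 [324.2 322.9] [20.1 23.8] [279.9 307.5] [17.4 18. ] [0.4108 0.2005 0.036 ] 0.0013 [0.4107 0.2007 0.0395] [0.4084 0.2022 0.038 ]
seat [361.3 266.5] [ 7.  14.6
[... 392 characters left out ...]
 [366.9 283. ] [ 8.1 15.9] [344.8 283.5] [13.3 14.2] [0.4322 0.0332 0.041 ] 0.001 [0.4325 0.0335 0.042 ] [0.4308 0.0342 0.042 ]
seat [390.5 264.9] [ 6.4 15.3] [383.4 272.1] [13.7 15.1] [ 0.4387 -0.0667  0.0409] 0.001 [ 0.4389 -0.0663  0.042 ] [ 0.4373 -0.0654  0.042 ]
top grip ((462.4917907714844, 236.4219207763672), (11.829380989074707, 41.71688461303711), 83.9909896850586)
scene grip ((419.4038391113281, 214.01925659179688), (17.45433235168457, 14.904826164245605), 78.69007110595703)
[array([ 0.661, -0.256,  0.   ])] post (array([ 0.66236946, -0.25571971,  0.14427587]), np.float64(0.000488305803017267)) tip (array([ 0.52765564, -0.25664721,  0.14648759]), np.float64(0.0007597919147982837))
```

```bash
python3 - <<'E'
from h import *
t=cv2.imread("pics/top0.png"); s=cv2.imread("pics/scene0.png")
T=lambda x,y:(180+x/2.5,140+y/2.5); S=lambda x,y:(180+x/2.5,170+y/2.5)
print("foot top",[onz("top",T(*p),.010)[:2].round(4) for p in [(600,211),(741,198),(621,348)]])
print("foot scene",[onz("scene",S(*p),.010)[:2].round(4) for p in [(513,185),(618,236),(703,192)]])
print("tray top",[onz("top",T(*p),.014)[:2].round(4) for p in [(12,312),(295,270),(318,464),(28,509)]])
# grip axis
r=((462.49,236.42),(11.83,41.72),83.99); b=cv2.boxPoints(r); q=[onz("top",p,.115)[:2].round(4) for p in b]; print("grip",q,np.mean(q,0))
# cups: bright flange ring, outer contour
for c in [(219,279),(207,314),(248,311),(280,309)]:
    x,y=c; ro=t[y-15:y+16,x-15:x+16]; m=(ro.min(2)>135).astype(np.uint8)
    p=np.argwhere(m)[:,::-1].astype(np.float32); p=p[np.linalg.norm(p-15,axis=1)<15]
    h=cv2.convexHull(p); e=cv2.fitEllipse(h); v=np.array(e[0])+[x-15,y-15]; print(v.round(1),np.round(e[1],1),onz("top",v,.034).round(4))
print("mm/px",np.linalg.norm(onz("top",(250,300),.034)-onz("top",(251,300),.034)))
E
```

```text
foot top [array([ 0.5471, -0.1981]), array([ 0.5277, -0.3463]), array([ 0.4018, -0.1781])]
foot scene [array([ 0.5386, -0.1863]), array([ 0.4001, -0.1745]), array([ 0.382 , -0.3133])]
tray top [array([0.5761, 0.4165]), array([0.5549, 0.1264]), array([0.3564, 0.1457]), array([0.3772, 0.4297])]
grip [array([ 0.4866, -0.2124]), array([ 0.4749, -0.312 ]), array([ 0.4463, -0.3056]), array([ 0.458 , -0.2068])] [ 0.46645 -0.2592 ]
[220.1 277.9] [26.2 30.5] [0.5171 0.3313 0.034 ]
[208.  313.1] [26.5 30.6] [0.4376 0.3742 0.034 ]
[249.4 309.9] [25.7 30.4] [0.4225 0.2748 0.034 ]
[281.4 307.9] [25.5 30.4] [0.4098 0.1977 0.034 ]
mm/px 0.0024514731618918515
```

```bash
cat >> h.py <<'E'
def plan(*W):
    "W: (x,y,z,theta) waypoints -> shift and rotvec in the present tool axes"
    o=ctrl.get_obs(); w,x,y,z=o["eef_rot"]; R0=R.from_quat([x,y,z,w])
    tx=R0.as_matrix()[:,0]; print("t",round(o["time_s"],2),"pos",o["eef_pos"].round(4),"theta",round(np.arctan2(tx[1],tx[0]),3),"open",round(o["opening"],3),"F",o["wrist_force"].round(1))
    for x,y,z,th in W:
        Rt=R.from_matrix(np.array([[np.cos(th),np.sin(th),0],[np.sin(th),-np.cos(th),0],[0,0,-1]]))
        print(np.r_[R0.inv().apply(np.array([x,y,z])-o["eef_pos"]),(R0.inv()*Rt).as_rotvec()].round(4).tolist())
E
python3 - <<'E'
from h import *
plan((.517,.3317,.15,-.715),(.4,0,.231,-.715))
E
```

```text
t 0.1 pos [ 0.1538 -0.5535  0.2305] theta 0.271 open 0.995 F [-0.2  0.5  0.4]
[0.5868, -0.7557, 0.0818, -0.0016, 0.0005, 0.9858]
[0.3853, -0.4675, 0.0003, -0.0016, 0.0005, 0.9858]
```

```bash
python3 jog.py '{"motion":[[0.385,-0.468,0,0,0,0.986,1],[0.385,-0.468,0,0,0,0.986,1],[0.385,-0.468,0,0,0,0.986,1],[0.385,-0.468,0,0,0,0.986,1],[0.385,-0.468,0,0,0,0.986,1],[0.385,-0.468,0,0,0,0.986,1],[0.385,-0.468,0,0,0,0.986,1],[0.385,-0.468,0,0,0,0.986,1],[0.385,-0.468,0,0,0,0.986,1],[0.385,-0.468,0,0,0,0.986,1]]}'; python3 - <<'E'
from h import *
plan((.517,.3317,.15,-.715),(.517,.3317,.012,-.715))
cv2.imwrite("pics/top1.png",ctrl.camera("top"))
E
```

```text
time_s: 1.35
eef_pos: [0.3999, 0.0022, 0.2313]
eef_rot: [-0.0, 0.937, -0.35, 0.0]
wrist_force: [1.0, -1.1, 0.0]
opening: 1.004
grasp_force: 0.0
t 1.35 pos [0.3999 0.0022 0.2313] theta -0.714 open 1.004 F [ 1.  -1.1  0. ]
[-0.1275, -0.3256, 0.0814, -0.0003, -0.0005, 0.0007]
[-0.1275, -0.3256, 0.2194, -0.0003, -0.0005, 0.0007]
```

View pics/top1.png

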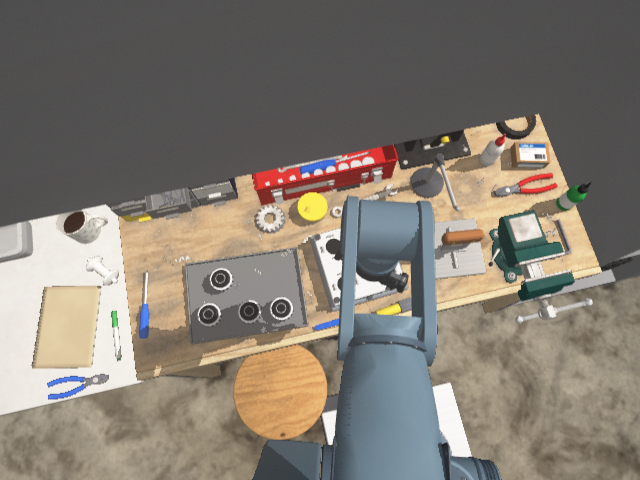

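The arm is over the press, the cups haven't moved, and the seating tool is now fully visible (grip near (464,237)). Next I'll pick cup A.

```bash
python3 jog.py '{"motion":[[-0.1275,-0.3256,0.08,0,0,0,0.95],[-0.1275,-0.3256,0.08,0,0,0,0.95],[-0.1275,-0.3256,0.08,0,0,0,0.95],[-0.1275,-0.3256,0.08,0,0,0,0.95],[-0.1275,-0.3256,0.08,0,0,0,0.95],[-0.1275,-0.3256,0.08,0,0,0,0.95],[-0.1275,-0.3256,0.08,0,0,0,0.95],[-0.1275,-0.3256,0.14,0,0,0,0.95],[-0.1275,-0.3256,0.17,0,0,0,0.95]]}'; python3 - <<'E'
from h import *
plan((.517,.3317,.012,-.715))
cv2.imwrite("pics/scene2.png",cv2.resize(ctrl.camera("scene")[230:420,160:400],None,fx=3,fy=3))
E
```

```text
time_s: 2.52
eef_pos: [0.5149, 0.3278, 0.0584]
eef_rot: [0.002, 0.937, -0.35, -0.001]
wrist_force: [-0.2, -0.5, -0.3]
opening: 0.949
grasp_force: 0.0
t 2.52 pos [0.5149 0.3278 0.0584] theta -0.715 open 0.949 F [-0.2 -0.5 -0.3]
[-0.0009, -0.0045, 0.0464, 0.0039, 0.0017, -0.0004]
```

View pics/scene2.png

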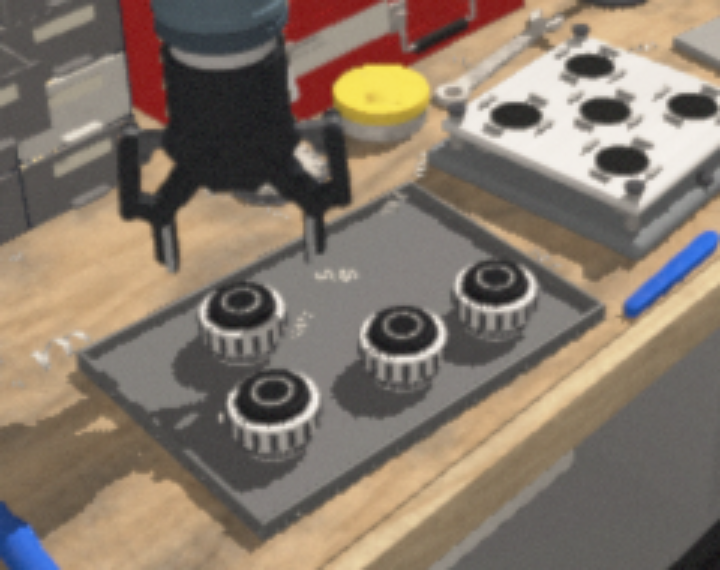

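The fingers straddle cup A; their tips are at about full-frame scene pixels (217,319) and (264,317). Now I'll descend, close and lift.

```bash
python3 - <<'E'
from h import *
print(proj("scene",[[.5149,.3278,.0584],[.5149,.3278,.0714]]))
E
python3 jog.py '{"motion":[[0,-0.002,0.025,0,0,0,0.95],[0,-0.002,0.044,0,0,0,0.95],[0,-0.002,0.044,0,0,0,0.95],[0,-0.002,0.044,0,0,0,0.5],[0,-0.002,0.044,0,0,0,0.5],[0,-0.002,0.044,0,0,0,0.3],[0,-0.002,0.044,0,0,0,0.3],[0,-0.002,0.044,0,0,0,0.3]]}'
python3 - <<'E'
from h import *
plan((.5389,-.0598,.19,-.715))
cv2.imwrite("pics/scene3.png",cv2.resize(ctrl.camera("scene")[230:420,160:400],None,fx=3,fy=3))
E
```

```text
[[240.8843298  320.82557944]
 [240.44132036 315.49552004]]
time_s: 3.58
eef_pos: [0.5195, 0.3313, 0.0193]
eef_rot: [-0.001, 0.937, -0.35, 0.001]
wrist_force: [0.2, -0.6, 5.9]
opening: 0.626
grasp_force: 63.5
t 3.58 pos [0.5195 0.3313 0.0193] theta -0.715 open 0.626 F [ 0.2 -0.6  5.9]
[0.2713, 0.2822, -0.1711, -0.0027, -0.0016, -0.0001]
```

View pics/scene3.png

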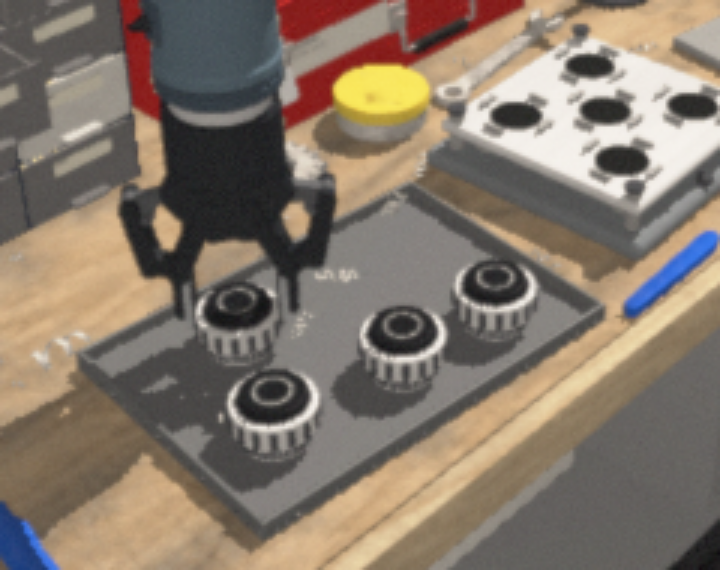

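The fingers have closed on the upper part of the flange, with the tips around its mid-height. I'll regrasp 7 mm lower and then lift.

```bash
python3 jog.py '{"motion":[[0,0,0,0,0,0,0.9],[0,0,0,0,0,0,0.9],[0,0,0.007,0,0,0,0.9],[0,0,0.007,0,0,0,0.9],[0,0,0.007,0,0,0,0.3],[0,0,0.007,0,0,0,0.3],[0,0,0.007,0,0,0,0.3],[0,0,0.007,0,0,0,0.3],[0,0,0.007,0,0,0,0.3]]}'
python3 - <<'E'
from h import *
plan((.5389,-.0598,.19,-.715))
E
python3 jog.py '{"motion":[[0,0,-0.05,0,0,0,0.3],[0,0,-0.1,0,0,0,0.3],[0,0,-0.1,0,0,0,0.3]]}'
python3 - <<'E'
from h import *
plan((.5389,-.0598,.12,-.715))
cv2.imwrite("pics/scene4.png",cv2.resize(ctrl.camera("scene")[200:390,160:400],None,fx=3,fy=3))
E
```

```text
time_s: 4.75
eef_pos: [0.5186, 0.331, 0.0107]
eef_rot: [-0.0, 0.937, -0.35, 0.0]
wrist_force: [0.4, 1.0, 3.2]
opening: 0.634
grasp_force: 63.5
t 4.75 pos [0.5186 0.331  0.0107] theta -0.715 open 0.634 F [0.4 1.  3.2]
[0.2717, 0.2815, -0.1795, -0.0008, -0.0004, -0.0002]
time_s: 5.12
eef_pos: [0.521, 0.332, 0.1149]
eef_rot: [-0.003, 0.937, -0.35, 0.003]
wrist_force: [1.0, -0.5, -0.8]
opening: 0.631
grasp_force: 63.7
t 5.12 pos [0.521  0.332  0.1149] theta -0.715 open 0.631 F [ 1.  -0.5 -0.8]
[0.2704, 0.2841, -0.0062, -0.0073, -0.0038, -0.0]
```

View pics/scene4.png

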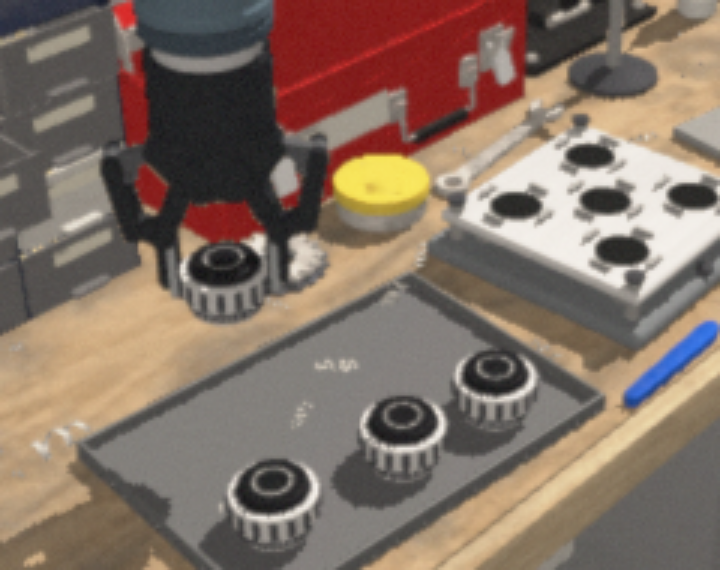

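Cup A is held level at about crop pixel (225,280), clear of the tray. I'll carry it over seat S1 at the far right.

```bash
python3 jog.py '{"motion":[[0.2734,0.2815,0,0,0,0,0.3],[0.2734,0.2815,0,0,0,0,0.3],[0.2734,0.2815,0,0,0,0,0.3],[0.2734,0.2815,0,0,0,0,0.3],[0.2734,0.2815,0,0,0,0,0.3],[0.2734,0.2815,0,0,0,0,0.3],[0.2734,0.2815,0,0,0,0,0.3],[0.2734,0.2815,0,0,0,0,0.3],[0.2734,0.2815,0.02,0,0,0,0.3],[0.2734,0.2815,0.03,0,0,0,0.3]]}'
python3 jog.py '{"motion":[[0,0,0,0,0,0,0.3],[0,0,0,0,0,0,0.3]]}'
python3 - <<'E'
from h import *
plan((.5402,-.0609,.0487,-.715))
E
```

```text
time_s: 6.42
eef_pos: [0.5387, -0.0587, 0.0786]
eef_rot: [-0.0, 0.937, -0.349, -0.002]
wrist_force: [-0.5, 0.3, -0.7]
opening: 0.632
grasp_force: 63.9
time_s: 6.68
eef_pos: [0.5402, -0.0603, 0.0806]
eef_rot: [-0.0, 0.937, -0.35, 0.0]
wrist_force: [0.3, 0.4, -1.1]
opening: 0.634
grasp_force: 63.9
t 6.67 pos [ 0.5402 -0.0603  0.0806] theta -0.714 open 0.634 F [ 0.3  0.4 -1.1]
[0.0003, 0.0005, 0.0319, -0.0002, -0.0003, 0.0009]
```

```bash
python3 jog.py '{"motion":[[0,0,0.015,0,0,0,0.3],[0,0,0.024,0,0,0,0.3],[0,0,0.029,0,0,0,0.3],[0,0,0.031,0,0,0,0.3],[0,0,0.031,0,0,0,0.3]]}'
python3 - <<'E'
from h import *
plan((.5402,-.0609,.0487,-.715))
cv2.imwrite("pics/scene5.png",cv2.resize(ctrl.camera("scene")[190:310,290:440],None,fx=5,fy=5))
E
```

```text
time_s: 7.3
eef_pos: [0.54, -0.0611, 0.0493]
eef_rot: [-0.0, 0.937, -0.35, -0.0]
wrist_force: [-0.3, -0.2, -0.6]
opening: 0.629
grasp_force: 63.9
t 7.3 pos [ 0.54   -0.0611  0.0493] theta -0.715 open 0.629 F [-0.3 -0.2 -0.6]
[0.0, -0.0003, 0.0006, -0.0, 0.0, -0.0004]
```

View pics/scene5.png

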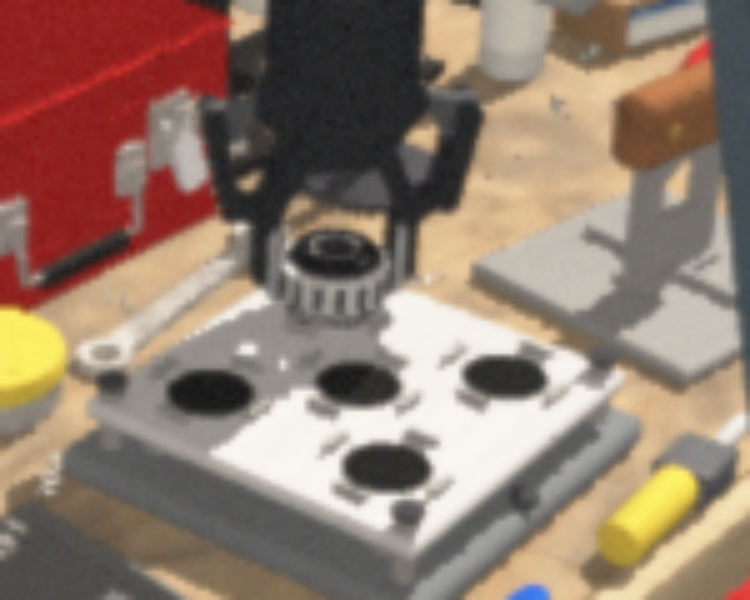

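Cup A is over the far-right seat, its base just above the floor between the stops. I'll lower it the last millimetre, release and rise.

```bash
python3 jog.py '{"motion":[[0,0,0.0015,0,0,0,0.3],[0,0,0.0015,0,0,0,0.3],[0,0,0.0015,0,0,0,0.8],[0,0,0.0015,0,0,0,0.9],[0,0,0.0015,0,0,0,0.9],[0,0,-0.04,0,0,0,0.9],[0,0,-0.08,0,0,0,0.9],[0,0,-0.08,0,0,0,0.9]]}'
python3 - <<'E'
from h import *
plan((.4358,.3759,.125,-.715))
E
```

```text
time_s: 8.35
eef_pos: [0.5426, -0.0618, 0.133]
eef_rot: [-0.0, 0.937, -0.35, 0.004]
wrist_force: [1.0, 1.1, -0.4]
opening: 0.902
grasp_force: 0.0
t 8.35 pos [ 0.5426 -0.0618  0.133 ] theta -0.715 open 0.902 F [ 1.   1.1 -0.4]
[-0.3677, -0.2604, 0.0063, -0.0028, -0.0068, -0.0001]
```

```bash
python3 jog.py '{"motion":[[-0.367,-0.26,0.006,0,0,0,0.95],[-0.367,-0.26,0.006,0,0,0,0.95],[-0.367,-0.26,0.006,0,0,0,0.95],[-0.367,-0.26,0.006,0,0,0,0.95],[-0.367,-0.26,0.006,0,0,0,0.95],[-0.367,-0.26,0.006,0,0,0,0.95],[-0.367,-0.26,0.006,0,0,0,0.95],[-0.367,-0.26,0.006,0,0,0,0.95],[-0.367,-0.26,0.006,0,0,0,0.95],[-0.367,-0.26,0.006,0,0,0,0.95]]}'
cat >> h.py <<'E'
def dark(im,c,r,th):
    x,y=map(int,np.round(c)); roi=im[y-r:y+r+1,x-r:x+r+1]
    m=cv2.morphologyEx((roi.max(2)<th).astype(np.uint8),cv2.MORPH_CLOSE,np.ones((5,5)))
    cs,_=cv2.findContours(m,cv2.RETR_EXTERNAL,cv2.CHAIN_APPROX_NONE)
    cs=[k for k in cs if len(k)>=12]
    if not cs: return np.array([np.nan]*2),np.zeros(2)
    k=min(cs,key=lambda q:np.linalg.norm(q.mean((0,1))-r))
    e=cv2.fitEllipse(k); return np.array(e[0])+[x-r,y-r],np.round(e[1],1)
def look(G,th=75):
    s,t=ctrl.camera("scene"),ctrl.camera("top")
    for k,g in G.items():
        u,e=dark(s,proj("scene",g)[0],12,th); v,f=dark(t,proj("top",g)[0],10,th)
        q=tri(u,v) if not np.isnan([*u,*v]).any() else ("-","-")
        print(k,u.round(1),e,v.round(1),f,*[np.round(a,4) if a is not "-" else a for a in q])
    return s,t
E
python3 -W ignore - <<'E'
from h import *
s,t=look(dict(A=(.5389,-.0598,.075),B=(.4358,.3759,.037),C=(.4205,.2782,.037),D=(.4108,.2005,.037)))
plan((.4358,.3759,.012,-.715))
cv2.imwrite("pics/m6.png",np.hstack([cv2.resize(t[210:340,190:410],(440,260)),cv2.resize(s[230:400,220:430],(350,260))]))
E
```

```text
time_s: 9.6
eef_pos: [0.4337, 0.3746, 0.1227]
eef_rot: [0.001, 0.937, -0.351, -0.0]
wrist_force: [-0.7, 0.0, -0.7]
opening: 0.945
grasp_force: 0.0
A [355.6 242.4] [12.7 15.2] [370.7 231.8] [16.3 16.9] [ 0.5399 -0.0581  0.067 ] 0.0006
B [250.1 361.8] [16.6 24.3] [nan nan] [0. 0.] - -
C [294.6 340.7] [16.7 25.4] [248.5 310.8] [18.8 19.7] [0.4201 0.2767 0.0317] 0.0027
D [324.8 321.2] [20.3 22.2] [280.5 308. ] [19. 19.] [0.4091 0.1995 0.0404] 0.0001
t 9.7 pos [0.434  0.3745 0.1231] theta -0.717 open 0.956 F [-0.  -0.3  0.3]
[0.0004, -0.0023, 0.1111, 0.0005, -0.0001, -0.0024]
```

View pics/m6.png

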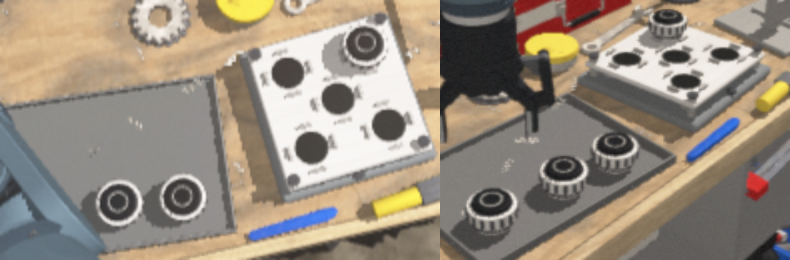

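Cup A sits in the far-right seat (triangulated at (.540,−.058)). B, C and D are where they were. I'll pick B.

```bash
python3 jog.py '{"motion":[[0.001,-0.002,0.06,0,0,0,0.95],[0.001,-0.002,0.1,0,0,0,0.95],[0.001,-0.002,0.113,0,0,0,0.95],[0.001,-0.002,0.113,0,0,0,0.95],[0.001,-0.002,0.113,0,0,0,0.3],[0.001,-0.002,0.113,0,0,0,0.3],[0.001,-0.002,0.113,0,0,0,0.3],[0.001,-0.002,0.113,0,0,0,0.3],[0.001,-0.002,0.113,0,0,0,0.3]]}'
python3 - <<'E'
from h import *
plan((.4321,.033,.110,-.715))
E
```

```text
time_s: 10.82
eef_pos: [0.4372, 0.3777, 0.0129]
eef_rot: [-0.002, 0.937, -0.35, 0.001]
wrist_force: [0.2, -0.2, 5.2]
opening: 0.634
grasp_force: 63.3
t 10.82 pos [0.4372 0.3777 0.0129] theta -0.715 open 0.634 F [ 0.2 -0.2  5.2]
[0.2223, 0.2633, -0.0978, -0.0039, -0.0017, 0.0]h.py:44: SyntaxWarning: "is not" with 'str' literal. Did you mean "!="?
  print(k,u.round(1),e,v.round(1),f,*[np.round(a,4) if a is not "-" else a for a in q])
```

```bash
sed -i 's/is not "-"/is not None/; s/("-","-")/(np.nan,np.nan)/' h.py
python3 jog.py '{"motion":[[0,0,-0.05,0,0,0,0.3],[0,0,-0.1,0,0,0,0.3],[0.2213,0.2633,-0.1,0,0,0,0.3],[0.2213,0.2633,-0.1,0,0,0,0.3],[0.2213,0.2633,-0.1,0,0,0,0.3],[0.2213,0.2633,-0.1,0,0,0,0.3],[0.2213,0.2633,-0.1,0,0,0,0.3],[0.2213,0.2633,-0.1,0,0,0,0.3],[0.2213,0.2633,-0.1,0,0,0,0.3],[0.2213,0.2633,-0.07,0,0,0,0.3]]}'
python3 jog.py '{"motion":[[0,0,0,0,0,0,0.3],[0,0,0,0,0,0,0.3],[0,0,0,0,0,0,0.3]]}'
python3 - <<'E'
from h import *
plan((.4313,.0337,.051,-.715))
E
```

```text
time_s: 12.08
eef_pos: [0.4329, 0.0327, 0.0828]
eef_rot: [-0.001, 0.937, -0.35, 0.004]
wrist_force: [-0.2, 0.2, -2.0]
opening: 0.629
grasp_force: 63.8
time_s: 12.45
eef_pos: [0.4307, 0.0333, 0.0813]
eef_rot: [-0.0, 0.937, -0.35, 0.001]
wrist_force: [-0.3, -0.0, -0.7]
opening: 0.63
grasp_force: 63.8
t 12.45 pos [0.4307 0.0333 0.0813] theta -0.714 open 0.63 F [-0.3 -0.  -0.7]
[0.0001, -0.0007, 0.0303, -0.001, -0.0016, 0.0007]
```

```bash
python3 jog.py '{"motion":[[0,0,0.015,0,0,0,0.3],[0,0,0.024,0,0,0,0.3],[0,0,0.029,0,0,0,0.3],[0,0,0.031,0,0,0,0.3],[0,0,0.031,0,0,0,0.3]]}'
```

```text
time_s: 13.08
eef_pos: [0.4294, 0.033, 0.0492]
eef_rot: [0.0, 0.937, -0.35, -0.001]
wrist_force: [-2.9, 1.4, 3.3]
opening: 0.634
grasp_force: 64.1
```

```bash
python3 jog.py '{"motion":[[0,0,-0.002,0,0,0,0.3],[0,0,-0.002,0,0,0,0.3]]}'; python3 jog.py '{"motion":[[0,0,0,0,0,0,0.9],[0,0,0,0,0,0,0.9],[0,0,0,0,0,0,0.9],[0,0,-0.04,0,0,0,0.9],[0,0,-0.08,0,0,0,0.9],[0,0,-0.1,0,0,0,0.9]]}'
python3 - <<'E'
from h import *
plan((.4205,.2782,.125,.855))
E
```

```text
time_s: 13.32
eef_pos: [0.4307, 0.0327, 0.0517]
eef_rot: [-0.0, 0.937, -0.35, 0.001]
wrist_force: [0.1, 0.0, -1.6]
opening: 0.633
grasp_force: 64.0
time_s: 14.08
eef_pos: [0.431, 0.0327, 0.1535]
eef_rot: [-0.0, 0.937, -0.35, 0.002]
wrist_force: [0.0, 0.4, -0.3]
opening: 0.905
grasp_force: 0.0
t 14.07 pos [0.431  0.0327 0.1535] theta -0.715 open 0.905 F [ 0.   0.4 -0.3]
[-0.169, -0.1784, 0.0284, 0.001, -0.0036, -1.5701]
```

```bash
python3 jog.py '{"motion":[[-0.169,-0.178,0.028,0,0,-1.57,0.95],[-0.169,-0.178,0.028,0,0,-1.57,0.95],[-0.169,-0.178,0.028,0,0,-1.57,0.95],[-0.169,-0.178,0.028,0,0,-1.57,0.95],[-0.169,-0.178,0.028,0,0,-1.57,0.95],[-0.169,-0.178,0.028,0,0,-1.57,0.95],[-0.169,-0.178,0.028,0,0,-1.57,0.95],[-0.169,-0.178,0.028,0,0,-1.57,0.95],[-0.169,-0.178,0.028,0,0,-1.57,0.95],[-0.169,-0.178,0.028,0,0,-1.57,0.95]]}'
python3 - <<'E'
from h import *
s,t=look(dict(A=(.5389,-.0598,.075),B=(.4321,.033,.075),C=(.4205,.2782,.037),D=(.4108,.2005,.037)))
plan((.4205,.2777,.0105,.855))
cv2.imwrite("pics/m7.png",np.hstack([cv2.resize(t[210:340,190:410],(440,260)),cv2.resize(s[230:400,220:430],(350,260))]))
E
```

```text
time_s: 15.32
eef_pos: [0.419, 0.2781, 0.1232]
eef_rot: [-0.0, 0.91, 0.414, -0.0]
wrist_force: [0.3, -0.7, 0.5]
opening: 0.95
grasp_force: 0.0
A [355.7 240.7] [ 8.1 17.2] [370.8 231.8] [16.4 17. ] [ 0.5386 -0.0571  0.0724] 0.0003
B [365.6 272.4] [17.9 22.9] [345.2 281.7] [17.8 18.5] [0.4332 0.0347 0.069 ] 0.0039
C [294.6 340.6] [16.3 25.9] [247.1 308.4] [14.6 20.1] [0.4242 0.2771 0.0311] 0.0092
D [323.7 322.7] [20.4 26.2] [282.6 307.2] [14. 20.] [0.4128 0.1958 0.0321] 0.0038
t 15.43 pos [0.419  0.2781 0.1232] theta 0.853 open 0.953 F [ 0.5 -0.2 -0.2]
[0.0007, 0.0014, 0.1127, -0.0001, 0.0001, -0.0018]
```

View pics/m7.png

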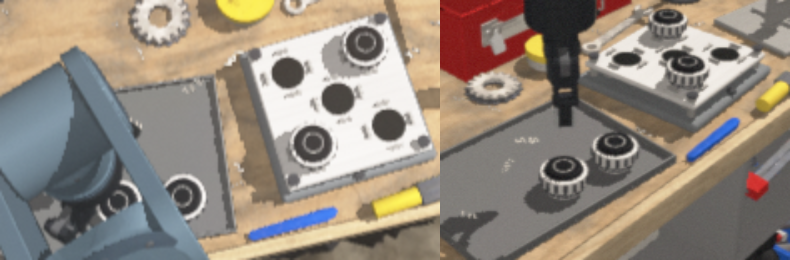

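A and B sit in opposite corner seats and look level. C and D are still in place, so I'll pick C.

```bash
python3 jog.py '{"motion":[[0.001,0.001,0.06,0,0,0,0.95],[0.001,0.001,0.1,0,0,0,0.95],[0.001,0.001,0.113,0,0,0,0.95],[0.001,0.001,0.113,0,0,0,0.95],[0.001,0.001,0.113,0,0,0,0.3],[0.001,0.001,0.113,0,0,0,0.3],[0.001,0.001,0.113,0,0,0,0.3],[0.001,0.001,0.113,0,0,0,0.3],[0.001,0.001,0.113,0,0,0,0.3]]}'
python3 - <<'E'
from h import *
plan((.5319,.04,.110,.855))
E
```

```text
time_s: 16.55
eef_pos: [0.4221, 0.2789, 0.0125]
eef_rot: [0.0, 0.91, 0.415, 0.002]
wrist_force: [-0.4, -0.4, 5.4]
opening: 0.633
grasp_force: 62.4
t 16.55 pos [0.4221 0.2789 0.0125] theta 0.855 open 0.633 F [-0.4 -0.4  5.4]
[-0.1079, 0.2398, -0.0974, 0.0018, -0.0034, -0.0002]
```

```bash
python3 jog.py '{"motion":[[0,0,-0.05,0,0,0,0.3],[0,0,-0.1,0,0,0,0.3],[-0.106,0.2398,-0.1,0,0,0,0.3],[-0.106,0.2398,-0.1,0,0,0,0.3],[-0.106,0.2398,-0.1,0,0,0,0.3],[-0.106,0.2398,-0.1,0,0,0,0.3],[-0.106,0.2398,-0.1,0,0,0,0.3],[-0.106,0.2398,-0.1,0,0,0,0.3],[-0.106,0.2398,-0.1,0,0,0,0.3],[-0.106,0.2398,-0.07,0,0,0,0.3]]}'
python3 jog.py '{"motion":[[0,0,0,0,0,0,0.3],[0,0,0,0,0,0,0.3],[0,0,0,0,0,0,0.3]]}'
python3 - <<'E'
from h import *
plan((.5332,.0415,.0505,.855))
E
```

```text
time_s: 17.8
eef_pos: [0.5335, 0.0423, 0.0824]
eef_rot: [0.001, 0.91, 0.416, 0.002]
wrist_force: [0.2, -0.0, -1.7]
opening: 0.629
grasp_force: 63.9
time_s: 18.18
eef_pos: [0.5325, 0.0412, 0.0814]
eef_rot: [0.0, 0.91, 0.415, 0.001]
wrist_force: [0.9, -0.4, -0.6]
opening: 0.632
grasp_force: 63.9
t 18.18 pos [0.5325 0.0412 0.0814] theta 0.856 open 0.632 F [ 0.9 -0.4 -0.6]
[0.0007, 0.0003, 0.0309, 0.0015, -0.001, 0.0006]
```

```bash
python3 jog.py '{"motion":[[0,0,0.015,0,0,0,0.3],[0,0,0.024,0,0,0,0.3],[0,0,0.028,0,0,0,0.3],[0,0,0.030,0,0,0,0.3],[0,0,0.030,0,0,0,0.3],[0,0,0.030,0,0,0,0.3]]}'
```

```text
time_s: 18.92
eef_pos: [0.5321, 0.0408, 0.0506]
eef_rot: [0.0, 0.91, 0.415, 0.0]
wrist_force: [-0.7, 0.3, -0.6]
opening: 0.633
grasp_force: 63.9
```

Next: release C, rise, and go to D.

```bash
python3 jog.py '{"motion":[[0,0,0.001,0,0,0,0.3],[0,0,0.001,0,0,0,0.9],[0,0,0.001,0,0,0,0.9],[0,0,0.001,0,0,0,0.9],[0,0,-0.04,0,0,0,0.9],[0,0,-0.08,0,0,0,0.9],[0,0,-0.1,0,0,0,0.9],[0,0,-0.1,0,0,0,0.9]]}'
python3 - <<'E'
from h import *
plan((.4108,.2,.125,.855))
E
```

```text
time_s: 19.92
eef_pos: [0.5332, 0.0407, 0.1521]
eef_rot: [0.001, 0.91, 0.415, 0.002]
wrist_force: [-1.2, 0.6, -0.5]
opening: 0.897
grasp_force: 0.0
t 19.93 pos [0.5332 0.0407 0.1521] theta 0.855 open 0.897 F [-1.2  0.6 -0.5]
[0.0398, -0.197, 0.0265, 0.0035, -0.0022, -0.0001]
```

```bash
python3 jog.py '{"motion":[[0.04,-0.197,0.02,0,0,0,0.95],[0.04,-0.197,0.02,0,0,0,0.95],[0.04,-0.197,0.02,0,0,0,0.95],[0.04,-0.197,0.02,0,0,0,0.95],[0.04,-0.197,0.02,0,0,0,0.95],[0.04,-0.197,0.02,0,0,0,0.95]]}'
python3 - <<'E'
from h import *
s,t=look(dict(A=(.5389,-.0598,.075),B=(.4321,.033,.075),C=(.5319,.04,.075),D=(.4108,.2005,.037)))
plan((.411,.1995,.0105,.855))
E
```

```text
time_s: 20.68
eef_pos: [0.4105, 0.1995, 0.1302]
eef_rot: [0.0, 0.91, 0.414, 0.0]
wrist_force: [0.2, 0.2, -0.5]
opening: 0.949
grasp_force: 0.0
A [356.2 240.5] [ 8.2 16.6] [370.7 231.8] [16.6 17.1] [ 0.5378 -0.0571  0.0734] 0.0009
B [365.3 271.1] [17.2 20.9] [344.8 281.4] [17.1 19. ] [0.4333 0.036  0.073 ] 0.004
C [329.1 256.2] [21.5 28.1] [333.7 243.3] [16.7 17.7] [0.5338 0.0411 0.0719] 0.0079
D [323.9 322.3] [21.3 26.1] [279.9 308.7] [17.5 23.1] [0.4086 0.2018 0.039 ] 0.0016
t 20.77 pos [0.4106 0.1993 0.1304] theta 0.853 open 0.949 F [ 0.9 -0.2 -0.2]
[0.0004, 0.0001, 0.1199, 0.0005, -0.0002, -0.0021]
```

```bash
python3 jog.py '{"motion":[[0,0,0.06,0,0,0,0.95],[0,0,0.1,0,0,0,0.95],[0,0,0.12,0,0,0,0.95],[0,0,0.12,0,0,0,0.95],[0,0,0.12,0,0,0,0.3],[0,0,0.12,0,0,0,0.3],[0,0,0.12,0,0,0,0.3],[0,0,0.12,0,0,0,0.3],[0,0,0.12,0,0,0,0.3]]}'
python3 - <<'E'
from h import *
plan((.4391,-.0668,.110,.855))
E
```

```text
time_s: 21.9
eef_pos: [0.411, 0.2004, 0.012]
eef_rot: [0.001, 0.91, 0.415, 0.002]
wrist_force: [0.4, -2.3, 6.0]
opening: 0.634
grasp_force: 63.2
t 21.9 pos [0.411  0.2004 0.012 ] theta 0.855 open 0.634 F [ 0.4 -2.3  6. ]
[-0.1829, 0.1968, -0.098, 0.0022, -0.0023, -0.0001]
```

```bash
python3 jog.py '{"motion":[[0,0,-0.05,0,0,0,0.3],[0,0,-0.11,0,0,0,0.3],[0,0,-0.11,0,0,0,0.3],[-0.182,0.1968,-0.11,0,0,0,0.3],[-0.182,0.1968,-0.11,0,0,0,0.3],[-0.182,0.1968,-0.11,0,0,0,0.3],[-0.182,0.1968,-0.11,0,0,0,0.3],[-0.182,0.1968,-0.11,0,0,0,0.3],[-0.182,0.1968,-0.11,0,0,0,0.3],[-0.182,0.1968,-0.08,0,0,0,0.3]]}'
python3 jog.py '{"motion":[[0,0,0,0,0,0,0.3],[0,0,0.01,0,0,0,0.3],[0,0,0.01,0,0,0,0.3]]}'
python3 - <<'E'
from h import *
plan((.4398,-.0661,.0505,.855))
E
```

```text
time_s: 23.15
eef_pos: [0.44, -0.0656, 0.0915]
eef_rot: [0.001, 0.91, 0.415, 0.002]
wrist_force: [0.8, 0.8, -1.6]
opening: 0.634
grasp_force: 63.8
time_s: 23.52
eef_pos: [0.4383, -0.0654, 0.0801]
eef_rot: [-0.0, 0.91, 0.415, -0.0]
wrist_force: [-0.1, -1.6, -1.5]
opening: 0.629
grasp_force: 63.8
t 23.52 pos [ 0.4383 -0.0654  0.0801] theta 0.856 open 0.629 F [-0.1 -1.6 -1.5]
[0.0005, 0.0016, 0.0296, -0.0006, 0.0001, 0.0009]
```

```bash
python3 jog.py '{"motion":[[0.0005,0.0012,0.015,0,0,0,0.3],[0.0005,0.0012,0.024,0,0,0,0.3],[0.0005,0.0012,0.028,0,0,0,0.3],[0.0005,0.0012,0.029,0,0,0,0.3],[0.0005,0.0012,0.029,0,0,0,0.3],[0.0005,0.0012,0.029,0,0,0,0.3]]}'
```

```text
time_s: 24.28
eef_pos: [0.4399, -0.0667, 0.0516]
eef_rot: [0.0, 0.91, 0.414, 0.0]
wrist_force: [-0.3, 0.0, -1.5]
opening: 0.634
grasp_force: 63.8
```

```bash
python3 jog.py '{"motion":[[0,0,0.0015,0,0,0,0.3],[0,0,0.0015,0,0,0,0.9],[0,0,0.0015,0,0,0,0.9],[0,0,0.0015,0,0,0,0.9],[0,0,-0.04,0,0,0,0.9],[0,0,-0.1,0,0,0,0.9],[0,0,-0.15,0,0,0,0.9],[0,0,-0.15,0,0,0,0.9],[0,0,-0.15,0,0,0,0.9]]}'
python3 - <<'E'
from h import *
t=cv2.imread("pics/top1.png"); h=cv2.cvtColor(t,cv2.COLOR_BGR2HSV)
m=np.zeros(t.shape[:2],np.uint8); m[222:252,436:490]=((h[...,1]>110)&(h[...,0]<15)&(h[...,2]<210))[222:252,436:490]
m=cv2.morphologyEx(m,cv2.MORPH_OPEN,np.ones((3,3)))
k=max(cv2.findContours(m,0,1)[0],key=cv2.contourArea); r=cv2.minAreaRect(k); print(r)
q=np.array([onz("top",p,.12)[:2] for p in cv2.boxPoints(r)]); print(q.round(4).tolist(),q.mean(0))
cv2.imwrite("pics/tool8.png",cv2.resize(t[200:290,405:500],None,fx=6,fy=6))
plan((.5,-.1,.2,0))
E
```

```text
time_s: 25.4
eef_pos: [0.4392, -0.0664, 0.2007]
eef_rot: [-0.0, 0.91, 0.415, -0.0]
wrist_force: [0.4, 0.1, -0.3]
opening: 0.898
grasp_force: 0.0
((462.40338134765625, 236.48538208007812), (11.661518096923828, 41.47897720336914), 84.5596694946289)
[[0.4855, -0.2111], [0.4729, -0.3094], [0.4449, -0.3029], [0.4575, -0.2053]] [ 0.46518391 -0.25716716]
t 25.4 pos [ 0.4392 -0.0664  0.2007] theta 0.855 open 0.898 F [ 0.4  0.1 -0.3]
[0.0145, 0.0679, 0.0006, -0.0005, 0.0004, 0.8548]
```

View pics/tool8.png

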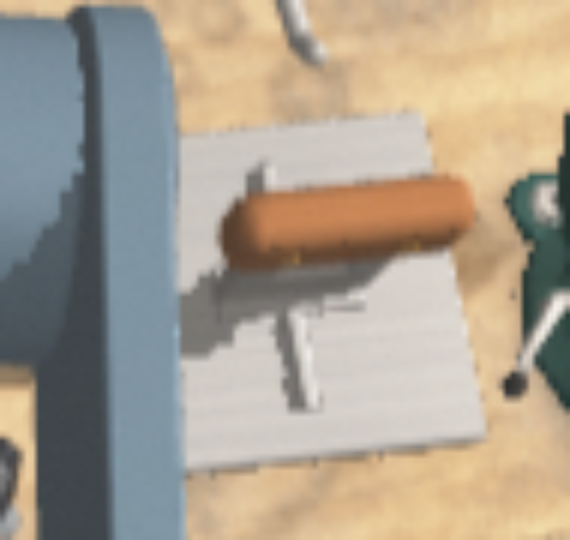

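The foot is a square rotated by about −0.13 rad, with the grip along its y and the eye axis roughly along world x. I'll step aside to check all four cups and measure the tool in both views.

```bash
python3 jog.py '{"motion":[[0.18,-0.2,-0.05,0,0,0.98,0.9],[0.18,-0.2,-0.05,0,0,0.98,0.9],[0.18,-0.2,-0.05,0,0,0.98,0.9],[0.18,-0.2,-0.05,0,0,0.98,0.9],[0.18,-0.2,-0.05,0,0,0.98,0.9],[0.18,-0.2,-0.05,0,0,0.98,0.9],[0.18,-0.2,-0.05,0,0,0.98,0.9]]}'
python3 - <<'E'
from h import *
s,t=look(dict(A=(.5389,-.0598,.075),B=(.4321,.033,.075),C=(.5319,.04,.075),D=(.4391,-.0668,.075)))
plan((.4652,-.26,.2,-.13))
cv2.imwrite("pics/s9.png",s); cv2.imwrite("pics/t9.png",t)
a=cv2.resize(t[200:300,320:500],(720,400))[:, :]; b=cv2.resize(s[180:290,310:490],(720,440))
cv2.imwrite("pics/m9.png",cv2.resize(np.vstack([a,b]),None,fx=.7,fy=.7))
E
```

```text
time_s: 26.28
eef_pos: [0.4057, 0.2011, 0.2494]
eef_rot: [0.0, 0.998, -0.061, -0.002]
wrist_force: [-0.3, 0.8, -0.9]
opening: 0.904
grasp_force: 0.0
A [355.7 240.7] [ 8.1 17.2] [370.9 231.8] [16.3 17.2] [ 0.5386 -0.0573  0.0723] 0.0006
B [365.9 272.7] [18.1 23. ] [345.3 281.5] [18.1 18.7] [0.4334 0.0341 0.068 ] 0.0031
C [331.5 259.4] [15.2 18.6] [334.1 243.2] [16.5 17.5] [0.5335 0.0375 0.0628] 0.0013
D [390.2 255.1] [13.5 19.5] [385.3 268.3] [18.  19.2] [ 0.4427 -0.0693  0.0651] 0.0004
t 26.38 pos [0.4063 0.1999 0.2497] theta -0.121 open 0.899 F [-0.5  0.  -0.3]
[0.1144, 0.4494, 0.05, 0.0012, 0.0027, 0.0085]
```

View pics/m9.png

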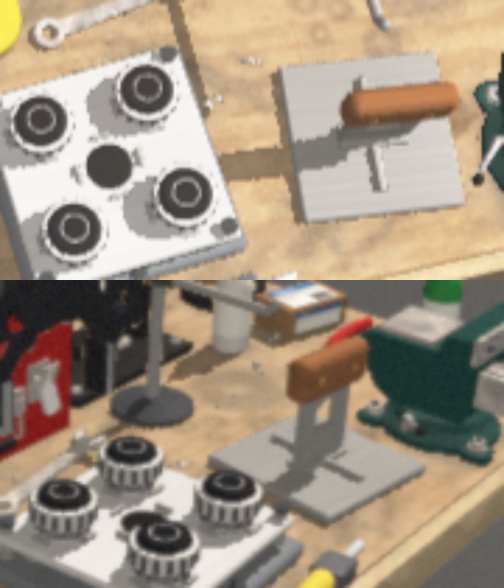

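All four cups stand in the corner seats. Now I'll triangulate the foot corners and take the grip from its colour mask in both views.

```bash
python3 - <<'E'
from h import *
T=lambda p:(320+p[0]/2.8,200+p[1]/2.8); S=lambda p:(310+p[0]/2.8,180+(p[1]-280)/2.8)
for n,a,b in(("LT",(209,460),(281,70)),("LB",(320,521),(306,222)),("RB",(424,467),(465,203))):
    print(n,tri(S(a),T(b)),onz("scene",S(a),.01)[:2],onz("top",T(b),.01)[:2])
print("RT",onz("top",T((434,53)),.01))
q={}
for n,(x0,y0,x1,y1) in dict(top=(436,222,490,252),scene=(405,195,446,230)).items():
    im=cv2.imread(f"pics/{n[0]}9.png"); h=cv2.cvtColor(im,cv2.COLOR_BGR2HSV)
    m=np.zeros(im.shape[:2],np.uint8); m[y0:y1,x0:x1]=((h[...,1]>110)&(h[...,0]<15)&(h[...,2]<215))[y0:y1,x0:x1]
    m=cv2.morphologyEx(m,cv2.MORPH_OPEN,np.ones((3,3)))
    k=max(cv2.findContours(m,0,1)[0],key=cv2.contourArea); M=cv2.moments(k); q[n]=(M["m10"]/M["m00"],M["m01"]/M["m00"]); print(n,cv2.boundingRect(k),q[n])
print("grip tri",tri(q["scene"],q["top"]))
for n in P: print(n,(-P[n]["view"][:3,:3].T@P[n]["view"][:3,3]).round(2))
E
```

```text
LT (array([ 0.5492625 , -0.20120175, -0.00138902]), np.float64(0.0018045367816428837)) [ 0.5387439  -0.18401851] [ 0.54531758 -0.19851419]
LB (array([ 0.40658028, -0.18124412, -0.00152853]), np.float64(0.00825980831197539)) [ 0.40108657 -0.16269241] [ 0.40111157 -0.18019129]
RB (array([ 0.38760181, -0.32867407,  0.00131035]), np.float64(0.0015566199858768905)) [ 0.38160731 -0.31378064] [ 0.3856435  -0.32572741]
RT [ 0.52928531 -0.34293065  0.01      ]
top (442, 230, 42, 14) (462.4257425742574, 236.35726072607258)
scene (413, 195, 29, 29) (426.8941361668634, 210.21802439984256)
grip tri (array([ 0.4684397 , -0.26179312,  0.10714979]), np.float64(6.319317667353433e-05))
scene [-0.14  0.82  0.69]
top [0.21 0.13 1.22]
```

```bash
python3 - <<'E'
from h import *
plan((.466,-.262,.2,1.451))
E
python3 jog.py '{"motion":[[0.115,0.451,0.05,0,0,-1.572,0.9],[0.115,0.451,0.05,0,0,-1.572,0.9],[0.115,0.451,0.05,0,0,-1.572,0.9],[0.115,0.451,0.05,0,0,-1.572,0.9],[0.115,0.451,0.05,0,0,-1.572,0.9],[0.115,0.451,0.05,0,0,-1.572,0.9],[0.115,0.451,0.05,0,0,-1.572,0.9],[0.115,0.451,0.05,0,0,-1.572,0.9],[0.115,0.451,0.05,0,0,-1.572,0.9],[0.115,0.451,0.05,0,0,-1.572,0.9]]}'
python3 - <<'E'
from h import *
plan((.466,-.262,.085,1.451))
E
```

```text
t 26.38 pos [0.4063 0.1999 0.2497] theta -0.121 open 0.899 F [-0.5  0.  -0.3]
[0.1154, 0.4512, 0.05, -0.0012, 0.0031, -1.5725]
time_s: 27.62
eef_pos: [0.4631, -0.2647, 0.1997]
eef_rot: [-0.001, 0.749, 0.663, -0.0]
wrist_force: [0.5, 0.8, -1.0]
opening: 0.897
grasp_force: 0.0
t 27.62 pos [ 0.4631 -0.2647  0.1997] theta 1.448 open 0.897 F [ 0.5  0.8 -1. ]
[0.003, 0.0028, 0.1147, -0.0021, -0.0008, -0.0025]
```

```bash
python3 jog.py '{"motion":[[0.002,0.003,0.02,0,0,0,0.9],[0.002,0.003,0.06,0,0,0,0.9],[0.002,0.003,0.1,0,0,0,0.9],[0.002,0.003,0.115,0,0,0,0.9],[0.002,0.003,0.115,0,0,0,0.9]]}'; python3 jog.py '{"motion":[[0,0,0,0,0,0,0.4],[0,0,0,0,0,0,0.2],[0,0,0,0,0,0,0.1],[0,0,0,0,0,0,0.1],[0,0,0,0,0,0,0.1],[0,0,0,0,0,0,0.1],[0,0,0,0,0,0,0.1]]}'
python3 - <<'E'
from h import *
plan((.466,-.262,.085,1.451))
E
```

```text
time_s: 28.25
eef_pos: [0.4655, -0.2609, 0.0841]
eef_rot: [-0.002, 0.75, 0.662, -0.001]
wrist_force: [-4.5, -6.1, -1.9]
opening: 0.897
grasp_force: 0.0
time_s: 29.12
eef_pos: [0.4682, -0.2608, 0.0871]
eef_rot: [0.001, 0.75, 0.662, -0.0]
wrist_force: [-1.2, -6.4, 3.0]
opening: 0.301
grasp_force: 61.6
t 29.12 pos [ 0.4682 -0.2608  0.0871] theta 1.447 open 0.301 F [-1.2 -6.4  3. ]
[-0.0014, -0.002, 0.0021, 0.0012, 0.0018, -0.0044]
```

```bash
python3 jog.py '{"motion":[[0,0,-0.01,0,0,0,0.1],[0,0,-0.03,0,0,0,0.1],[0,0,-0.05,0,0,0,0.1],[0,0,-0.05,0,0,0,0.1],[0,0,-0.05,0,0,0,0.1],[0,0,-0.05,0,0,0,0.1]]}'
python3 - <<'E'
from h import *
o=ctrl.get_obs(); print(o["torque"].round(2),o["grasp_force"])
plan((.4855,-.0134,.137,1.641))
E
```

```text
time_s: 29.88
eef_pos: [0.4671, -0.2589, 0.1349]
eef_rot: [-0.001, 0.749, 0.662, -0.0]
wrist_force: [-0.2, 0.0, -4.3]
opening: 0.296
grasp_force: 60.9
[ 0.02 -0.   -0.06] 60.8547842502594
t 29.88 pos [ 0.4671 -0.2589  0.1349] theta 1.447 open 0.296 F [-0.2  0.  -4.3]
[0.2459, -0.0121, -0.0017, -0.002, -0.0018, -0.1939]
```

```bash
python3 jog.py '{"motion":[[0,0,-0.05,0,0,0,0.1],[0,0,-0.08,0,0,0,0.1],[0.246,-0.0125,-0.08,0,0,-0.194,0.1],[0.246,-0.0125,-0.08,0,0,-0.194,0.1],[0.246,-0.0125,-0.08,0,0,-0.194,0.1],[0.246,-0.0125,-0.08,0,0,-0.194,0.1],[0.246,-0.0125,-0.08,0,0,-0.194,0.1],[0.246,-0.0125,-0.08,0,0,-0.194,0.1],[0.246,-0.0125,-0.08,0,0,-0.194,0.1]]}'
python3 jog.py '{"motion":[[0,0,0.02,0,0,0,0.1],[0,0,0.03,0,0,0,0.1],[0,0,0.03,0,0,0,0.1],[0,0,0.03,0,0,0,0.1]]}'
python3 - <<'E'
from h import *
plan((.486,-.0135,.165,1.641))
# foot corners as they should appear vs caps: check by look at cups
cv2.imwrite("pics/s10.png",ctrl.camera("scene")); cv2.imwrite("pics/t10.png",ctrl.camera("top"))
E
```

```text
time_s: 31.0
eef_pos: [0.4861, -0.0154, 0.2163]
eef_rot: [0.0, 0.683, 0.731, -0.0]
wrist_force: [0.1, -0.8, -1.2]
opening: 0.101
grasp_force: 0.0
time_s: 31.5
eef_pos: [0.4863, -0.0145, 0.1868]
eef_rot: [0.0, 0.682, 0.731, 0.0]
wrist_force: [0.4, -0.1, 0.5]
opening: 0.1
grasp_force: 0.0
t 31.5 pos [ 0.4863 -0.0145  0.1868] theta 1.64 open 0.1 F [ 0.4 -0.1  0.5]
[0.001, -0.0002, 0.0218, 0.0006, 0.0002, -0.0009]
```

```bash
python3 - <<'E'
from h import *
s=cv2.imread("pics/s10.png");t=cv2.imread("pics/t10.png")
cv2.imwrite("pics/m10.png",np.hstack([cv2.resize(t[190:310,300:500],(400,240)),cv2.resize(s[170:310,290:490],(400,280))[20:260]]).repeat(1,0))
b=np.vstack([cv2.resize(t[180:310,300:540],(792,429))[:300+129], ]); 
c=cv2.resize(s[170:300,290:500],(792,490))
cv2.imwrite("pics/m10.png",cv2.resize(np.vstack([b,c]),None,fx=.64,fy=.64))
E
```

```text
(no output)
```

View pics/m10.png

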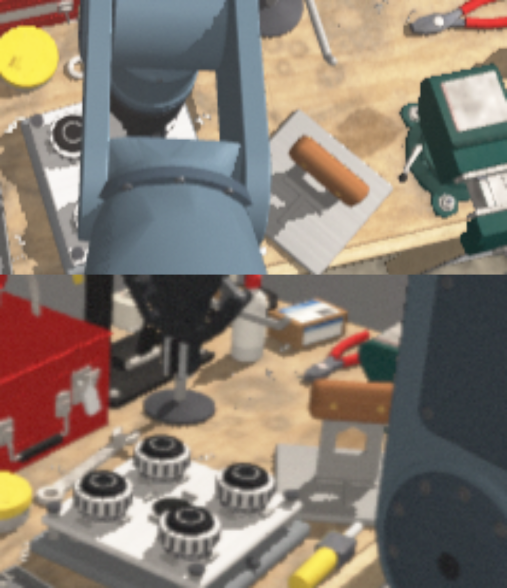

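The view shows that the tool slipped out of the grip during the fast sideways move. It is standing upright on its foot beside the press, yawed by roughly 45°, with its grip around top pixel (450,232). The four cups are undisturbed. I'll open, step aside and remeasure it numerically, then carry it more gently.

```bash
cat >> h.py <<'E'
def toolpose(t,s=None,box=(400,190,510,300)):
    x0,y0,x1,y1=box; h=cv2.cvtColor(t,cv2.COLOR_BGR2HSV)
    def big(c,win=box):
        m=np.zeros(c.shape,np.uint8); m[win[1]:win[3],win[0]:win[2]]=c[win[1]:win[3],win[0]:win[2]]
        m=cv2.morphologyEx(m,cv2.MORPH_OPEN,np.ones((3,3)))
        return max(cv2.findContours(m,0,1)[0],key=cv2.contourArea)
    f=big((h[...,1]<35)&(h[...,2]>110)); g=big((h[...,1]>110)&(h[...,0]<15)&(h[...,2]<215))
    hu=cv2.convexHull(f)[:,0]; w=np.array([onz("top",p,.01)[:2] for p in hu],np.float32)
    print("foot",cv2.minAreaRect(w*1000),cv2.boundingRect(f))
    r=cv2.minAreaRect(g); w=np.array([onz("top",p,.118)[:2] for p in g[:,0]],np.float32); print("grip",cv2.minAreaRect(w*1000),cv2.boundingRect(g))
    M=cv2.moments(g); return np.array([M["m10"]/M["m00"],M["m01"]/M["m00"]])
E
python3 - <<'E'
from h import *
plan((.406,.2,.25,1.5))
E
python3 jog.py '{"motion":[[-0.21,-0.09,-0.06,0,0,0,0.8],[-0.21,-0.09,-0.06,0,0,0,0.8],[-0.21,-0.09,-0.06,0,0,0,0.8],[-0.21,-0.09,-0.06,0,0,0,0.8],[-0.21,-0.09,-0.06,0,0,0,0.8]]}'
python3 - <<'E'
from h import *
s,t=look(dict(A=(.5389,-.0598,.075),B=(.4321,.033,.075),C=(.5319,.04,.075),D=(.4391,-.0668,.075)))
cv2.imwrite("pics/s11.png",s); cv2.imwrite("pics/t11.png",t)
g=toolpose(t); print(g,onz("top",g,.115))
toolpose(cv2.imread("pics/t9.png"))
E
```

```text
t 31.6 pos [ 0.4864 -0.0143  0.187 ] theta 1.641 open 0.099 F [-0.7 -0.1  0.5]
[0.2194, -0.0652, -0.0632, 0.0011, 0.0003, 0.1406]
time_s: 32.22
eef_pos: [0.4106, -0.2332, 0.2481]
eef_rot: [0.002, 0.684, 0.73, -0.0]
wrist_force: [0.5, 0.8, -0.3]
opening: 0.801
grasp_force: 0.0
A [356.8 241.4] [ 7.6 16.6] [370.6 233.1] [16.  17.1] [ 0.535  -0.0561  0.0724] 0.0009
B [366.6 270.3] [12.2 24.3] [346.1 281.5] [18.9 19.7] [0.4321 0.0331 0.0742] 0.0039
C [331.8 258.9] [15.  17.4] [334.1 243.2] [16.6 16.8] [0.5329 0.0376 0.0644] 0.0009
D [391.  253.4] [ 8.8 17.1] [385.2 268.4] [18.3 19.1] [ 0.4408 -0.0682  0.0712] 0.0005
foot ((430.7008361816406, -214.65216064453125), (109.9864730834961, 148.52890014648438), 34.25531768798828) (406, 233, 52, 67)
grip ((435.76885986328125, -208.0484619140625), (37.85736083984375, 30.207313537597656), 35.83139419555664) (438, 245, 16, 17)
[445.41496599 252.89229025] [ 0.43671457 -0.207801    0.115     ]
foot ((467.24481201171875, -260.0992431640625), (148.4946746826172, 148.2903289794922), 83.13582611083984) (420, 219, 66, 60)
grip ((465.6374206542969, -257.93426513671875), (99.9992446899414, 28.60955810546875), 82.69795227050781) (442, 230, 42, 14)
```

```bash
python3 jog.py '{"motion":[[0.43,0.03,0,0,0,0,0.8],[0.43,0.03,0,0,0,0,0.8],[0.43,0.03,0,0,0,0,0.8],[0.43,0.03,0,0,0,0,0.8],[0.43,0.03,0,0,0,0,0.8],[0.43,0.03,0,0,0,0,0.8],[0.43,0.03,0,0,0,0,0.8],[0.43,0.03,0,0,0,0,0.8]]}'
python3 - <<'E'
from h import *
s,t=look(dict(A=(.5389,-.0598,.075),B=(.4321,.033,.075),C=(.5319,.04,.075),D=(.4391,-.0668,.075)))
cv2.imwrite("pics/s12.png",s); cv2.imwrite("pics/t12.png",t)
g=toolpose(t); print(g,onz("top",g,.115))
plan((.4,0,.25,1.571))
E
```

```text
time_s: 33.33
eef_pos: [0.4086, 0.2061, 0.2458]
eef_rot: [-0.001, 0.679, 0.734, -0.0]
wrist_force: [-0.2, -0.1, -0.1]
opening: 0.802
grasp_force: 0.0
A [356.7 243.1] [13.7 15.1] [370.6 233.1] [16.  17.1] [ 0.5364 -0.0571  0.0669] 0.0015
B [364.9 271.4] [17.1 21.9] [345.3 281.5] [18.1 18.7] [0.434  0.0351 0.0712] 0.0058
C [331.3 259.3] [14.5 18.9] [334.1 243.3] [16.4 17.6] [0.5336 0.0377 0.0629] 0.002
D [389.9 255.7] [13.4 18.9] [385.3 268.4] [18.3 19.1] [ 0.4431 -0.0693  0.0635] 0.0011
foot ((414.8086242675781, -225.54977416992188), (148.53707885742188, 148.65379333496094), 34.2707405090332) (406, 233, 79, 67)
grip ((413.1124267578125, -222.41885375976562), (92.02140808105469, 30.059587478637695), 33.10813903808594) (438, 245, 35, 32)
[454.69837189 260.81576692] [ 0.41347074 -0.22332009  0.115     ]
t 33.42 pos [0.4094 0.2027 0.2457] theta 1.645 open 0.798 F [-0.7 -0.7 -0. ]
[-0.2015, -0.0244, -0.0042, -0.0013, 0.0004, 0.0741]
```

The tool is remeasured: centre (.4148,−.2255), grip axis at 34°, so θ≈.594. I'll grasp it again.

```bash
python3 - <<'E'
from h import *
plan((.4148,-.2255,.2,.594))
E
```

```text
t 33.42 pos [0.4094 0.2027 0.2457] theta 1.645 open 0.798 F [-0.7 -0.7 -0. ]
[-0.4274, -0.0264, 0.0459, -0.001, 0.001, 1.0511]
```

```bash
python3 jog.py '{"motion":[[-0.427,-0.0264,0.04,0,0,1.051,0.8],[-0.427,-0.0264,0.04,0,0,1.051,0.8],[-0.427,-0.0264,0.04,0,0,1.051,0.8],[-0.427,-0.0264,0.04,0,0,1.051,0.8],[-0.427,-0.0264,0.04,0,0,1.051,0.8],[-0.427,-0.0264,0.04,0,0,1.051,0.8],[-0.427,-0.0264,0.04,0,0,1.051,0.8],[-0.427,-0.0264,0.04,0,0,1.051,0.8],[-0.427,-0.0264,0.04,0,0,1.051,0.8],[-0.427,-0.0264,0.04,0,0,1.051,0.8]]}'
python3 - <<'E'
from h import *
plan((.4148,-.2255,.083,.594))
E
```

```text
time_s: 34.67
eef_pos: [0.414, -0.2256, 0.2063]
eef_rot: [-0.0, 0.957, 0.291, 0.0]
wrist_force: [-0.5, 0.0, 0.3]
opening: 0.8
grasp_force: 0.0
t 34.67 pos [ 0.414  -0.2256  0.2063] theta 0.591 open 0.8 F [-0.5  0.   0.3]
[0.0006, 0.0004, 0.1233, -0.0002, -0.0001, -0.0033]
```

```bash
python3 jog.py '{"motion":[[0,0,0.03,0,0,0,0.8],[0,0,0.06,0,0,0,0.8],[0,0,0.09,0,0,0,0.8],[0,0,0.11,0,0,0,0.8],[0,0,0.124,0,0,0,0.8],[0,0,0.124,0,0,0,0.8],[0,0,0.124,0,0,0,0.8]]}'; python3 jog.py '{"motion":[[0,0,0,0,0,0,0.5],[0,0,0,0,0,0,0.3],[0,0,0,0,0,0,0.2],[0,0,0,0,0,0,0.0],[0,0,0,0,0,0,0.0],[0,0,0,0,0,0,0.0],[0,0,0,0,0,0,0.0],[0,0,0,0,0,0,0.0]]}'
python3 - <<'E'
from h import *
plan((.4148,-.2255,.083,.594)); print(ctrl.get_obs()["torque"].round(2))
E
```

```text
time_s: 35.55
eef_pos: [0.4148, -0.2268, 0.0832]
eef_rot: [0.001, 0.957, 0.291, 0.0]
wrist_force: [-0.2, 0.3, 0.3]
opening: 0.802
grasp_force: 0.0
time_s: 36.55
eef_pos: [0.4144, -0.2267, 0.0828]
eef_rot: [0.0, 0.957, 0.291, 0.0]
wrist_force: [-1.7, 2.8, 6.2]
opening: 0.295
grasp_force: 59.2
t 36.55 pos [ 0.4144 -0.2267  0.0828] theta 0.59 open 0.295 F [-1.7  2.8  6.2]
[0.001, -0.0008, -0.0002, 0.0004, -0.0001, -0.0041]
[0.07 0.16 0.05]
```

```bash
python3 jog.py '{"motion":[[0,0,-0.004,0,0,0,0],[0,0,-0.012,0,0,0,0],[0,0,-0.024,0,0,0,0],[0,0,-0.038,0,0,0,0],[0,0,-0.054,0,0,0,0],[0,0,-0.07,0,0,0,0],[0,0,-0.086,0,0,0,0],[0,0,-0.102,0,0,0,0],[0,0,-0.114,0,0,0,0],[0,0,-0.12,0,0,0,0]]}'; python3 jog.py '{"motion":[[0,0,0,0,0,0,0],[0,0,-0.004,0,0,0,0],[0,0,-0.008,0,0,0,0],[0,0,-0.008,0,0,0,0]]}'
python3 - <<'E'
from h import *
plan((.486,-.0135,.205,1.641)); print(ctrl.get_obs()["torque"].round(2))
E
```

```text
time_s: 37.8
eef_pos: [0.4145, -0.2268, 0.2032]
eef_rot: [0.0, 0.957, 0.291, 0.0]
wrist_force: [-0.5, 0.8, -5.1]
opening: 0.298
grasp_force: 59.4
time_s: 38.3
eef_pos: [0.4144, -0.2267, 0.2105]
eef_rot: [0.0, 0.957, 0.291, 0.0]
wrist_force: [0.0, -0.1, -4.8]
opening: 0.297
grasp_force: 59.4
t 38.3 pos [ 0.4144 -0.2267  0.2105] theta 0.59 open 0.297 F [ 0.  -0.1 -4.8]
[0.1781, -0.1374, 0.0055, 0.0004, 0.0001, -1.0512]
[-0.01  0.04  0.  ]
```

```bash
python3 jog.py '{"motion":[[0.002,-0.0014,0,0,0,-0.01,0],[0.007,-0.0055,0,0,0,-0.04,0],[0.016,-0.012,0,0,0,-0.09,0],[0.029,-0.022,0,0,0,-0.16,0],[0.043,-0.033,0,0,0,-0.24,0],[0.057,-0.044,0,0,0,-0.33,0],[0.071,-0.055,0,0,0,-0.42,0],[0.082,-0.063,0,0,0,-0.49,0],[0.088,-0.068,0,0,0,-0.53,0],[0.09,-0.069,0,0,0,-0.54,0]]}'
python3 - <<'E'
from h import *
plan((.486,-.0135,.21,1.641))
E
```

```text
time_s: 39.55
eef_pos: [0.4508, -0.1184, 0.2103]
eef_rot: [0.0, 0.844, 0.536, -0.0]
wrist_force: [0.2, -0.4, -4.1]
opening: 0.299
grasp_force: 59.3
t 39.55 pos [ 0.4508 -0.1184  0.2103] theta 1.132 open 0.299 F [ 0.2 -0.4 -4.1]
[0.1099, -0.0127, 0.0003, -0.0, 0.0, -0.509]
```

```bash
python3 jog.py '{"motion":[[0.002,0,0,0,0,-0.01,0],[0.008,-0.001,0,0,0,-0.04,0],[0.02,-0.0025,0,0,0,-0.09,0],[0.035,-0.004,0,0,0,-0.16,0],[0.052,-0.006,0,0,0,-0.24,0],[0.069,-0.008,0,0,0,-0.32,0],[0.085,-0.01,0,0,0,-0.4,0],[0.098,-0.0115,0,0,0,-0.46,0],[0.107,-0.0125,0,0,0,-0.5,0],[0.11,-0.0127,0,0,0,-0.509,0]]}'
python3 jog.py '{"motion":[[0,0,0,0,0,0,0],[0,0,0,0,0,0,0],[0,0,0.004,0,0,0,0],[0,0,0.012,0,0,0,0],[0,0,0.022,0,0,0,0],[0,0,0.028,0,0,0,0],[0,0,0.03,0,0,0,0],[0,0,0.03,0,0,0,0]]}'
python3 - <<'E'
from h import *
plan((.486,-.0135,.17,1.641)); print(ctrl.get_obs()["torque"].round(2))
s=ctrl.camera("scene"); cv2.imwrite("pics/s13.png",s)
# scene checks: foot corner grey edges expected
ex=np.array([np.cos(.07),np.sin(.07)]);ey=np.array([-ex[1],ex[0]]);c=np.array([.486,-.0135])
for a,b in((1,1),(1,-1),(-1,1),(-1,-1)): print(a,b,proj("scene",[*(c+.075*(a*ex+b*ey)),.098])[0].round(1))
E
```

```text
time_s: 40.8
eef_pos: [0.4863, -0.0137, 0.2103]
eef_rot: [-0.0, 0.682, 0.731, -0.0]
wrist_force: [-0.2, 0.3, -5.0]
opening: 0.297
grasp_force: 59.2
time_s: 41.8
eef_pos: [0.4861, -0.0143, 0.1802]
eef_rot: [-0.0, 0.683, 0.731, -0.0]
wrist_force: [-0.3, 1.1, -3.5]
opening: 0.299
grasp_force: 59.2
t 41.8 pos [ 0.4861 -0.0143  0.1802] theta 1.639 open 0.299 F [-0.3  1.1 -3.5]
[0.0008, -0.0, 0.0102, -0.0002, -0.0001, -0.0022]
[-0.01  0.08 -0.04]
1 1 [316.5 247.7]
1 -1 [354.2 224.4]
-1 1 [371.1 269.8]
-1 -1 [406.6 243.2]
```

```bash
python3 jog.py '{"motion":[[0.001,0,0.004,0,0,0,0],[0.001,0,0.01,0,0,0,0],[0.001,0,0.015,0,0,0,0],[0.001,0,0.018,0,0,0,0],[0.001,0,0.02,0,0,0,0],[0.001,0,0.022,0,0,0,0],[0.001,0,0.022,0,0,0,0]]}'
python3 -c "
from h import *
plan((.486,-.0135,.146,1.641)); print(ctrl.get_obs()['torque'].round(2))"
python3 jog.py '{"motion":[[0,0,0.002,0,0,0,0],[0,0,0.004,0,0,0,0],[0,0,0.006,0,0,0,0],[0,0,0.008,0,0,0,0],[0,0,0.008,0,0,0,0]]}'
python3 -c "
from h import *
plan((.486,-.0135,.146,1.641)); print(ctrl.get_obs()['torque'].round(2))"
```

```text
time_s: 42.72
eef_pos: [0.4861, -0.0133, 0.1587]
eef_rot: [-0.0, 0.683, 0.731, -0.0]
wrist_force: [-2.6, 0.7, 1.7]
opening: 0.3
grasp_force: 60.1
t 42.73 pos [ 0.4861 -0.0133  0.1587] theta 1.639 open 0.3 F [-2.6  0.7  1.7]
[-0.0002, -0.0001, 0.0127, -0.0, 0.0, -0.0022]
[0.15 0.74 0.  ]
time_s: 43.35
eef_pos: [0.4861, -0.0133, 0.1504]
eef_rot: [0.0, 0.683, 0.731, 0.0]
wrist_force: [-4.6, 1.8, 7.3]
opening: 0.295
grasp_force: 60.7
t 43.35 pos [ 0.4861 -0.0133  0.1504] theta 1.639 open 0.295 F [-4.6  1.8  7.3]
[-0.0002, -0.0002, 0.0044, 0.0001, 0.0001, -0.0022]
[ 0.19  1.18 -0.01]
```

```bash
python3 jog.py '{"motion":[[0,0,0.001,0,0,0,0],[0,0,0.002,0,0,0,0],[0,0,0.003,0,0,0,0],[0,0,0.004,0,0,0,0],[0,0,0.004,0,0,0,0]]}'
python3 jog.py '{"motion":[[0,0,0.001,0,0,0,0],[0,0,0.001,0,0,0,0]]}'
python3 jog.py '{"motion":[[0,0,0.001,0,0,0,0],[0,0,0.001,0,0,0,0]]}'
python3 -c "
from h import *
plan((.486,-.0135,.146,1.641)); print(ctrl.get_obs()['torque'].round(2))"
```

```text
time_s: 43.98
eef_pos: [0.4863, -0.0134, 0.1472]
eef_rot: [0.0, 0.683, 0.731, 0.0]
wrist_force: [-5.4, 1.5, 12.0]
opening: 0.295
grasp_force: 61.4
time_s: 44.22
eef_pos: [0.4863, -0.0134, 0.1463]
eef_rot: [0.0, 0.683, 0.731, 0.0]
wrist_force: [-5.9, 1.6, 13.9]
opening: 0.299
grasp_force: 61.6
time_s: 44.48
eef_pos: [0.4864, -0.0134, 0.1458]
eef_rot: [0.0, 0.683, 0.731, 0.0]
wrist_force: [-6.9, 1.2, 16.9]
opening: 0.301
grasp_force: 62.0
t 44.48 pos [ 0.4864 -0.0134  0.1458] theta 1.639 open 0.301 F [-6.9  1.2 16.9]
[-0.0001, -0.0004, -0.0002, 0.0005, 0.0003, -0.0021]
[ 0.38  2.11 -0.07]
```

```bash
python3 jog.py '{"motion":[[0,-0.001,0.001,0,0,0,0],[0,-0.001,0.002,0,0,0,0],[0,-0.001,0.003,0,0,0,0],[0,-0.001,0.003,0,0,0,0],[0,-0.001,0.003,0,0,0,0]]}'
python3 -c "
from h import *
plan((.486,-.0135,.146,1.641)); print(ctrl.get_obs()['torque'].round(2))
s,t=look({})
cv2.imwrite('pics/s14.png',s);cv2.imwrite('pics/t14.png',t)"
```

```text
time_s: 45.1
eef_pos: [0.4866, -0.0137, 0.1457]
eef_rot: [0.001, 0.683, 0.731, 0.001]
wrist_force: [-13.1, 2.6, 35.3]
opening: 0.298
grasp_force: 64.7
t 45.1 pos [ 0.4866 -0.0137  0.1457] theta 1.639 open 0.298 F [-13.1   2.6  35.3]
[0.0002, -0.0006, -0.0003, 0.0029, 0.0011, -0.002]
[ 0.83  3.52 -0.12]
```

```bash
python3 jog.py '{"motion":[[0,-0.002,0,0,0,0,0],[0,-0.004,0,0,0,0,0],[0,-0.004,0,0,0,0,0],[0,-0.004,0,0,0,0,0],[0,-0.004,0,0,0,0,0]]}'
python3 -c "
from h import *
plan((.486,-.0135,.146,1.641)); print(ctrl.get_obs()['torque'].round(2))"
```

```text
time_s: 45.82
eef_pos: [0.4851, -0.0138, 0.1457]
eef_rot: [0.004, 0.683, 0.731, 0.003]
wrist_force: [-3.3, 4.3, 26.2]
opening: 0.3
grasp_force: 63.4
t 45.83 pos [ 0.4851 -0.0138  0.1457] theta 1.639 open 0.3 F [-3.3  4.3 26.2]
[0.0003, 0.0009, -0.0003, 0.0092, 0.0013, -0.0024]
[ 1.17  1.12 -0.04]
```

```bash
python3 jog.py '{"motion":[[0,0,0,0,0,0,0],[0,0,0,0,0,0,0],[0,0,0,0,0,0,0],[0,0,-0.003,0,0,0,0],[0,0,-0.007,0,0,0,0],[0,0,-0.012,0,0,0,0],[0,0,-0.018,0,0,0,0],[0,0,-0.026,0,0,0,0],[0,0,-0.036,0,0,0,0],[0,0,-0.046,0,0,0,0]]}'
python3 jog.py '{"motion":[[0,0,-0.01,0,0,0,0],[0,0,-0.02,0,0,0,0],[0,0,-0.028,0,0,0,0],[0,0,-0.03,0,0,0,0],[0,0,-0.03,0,0,0,0]]}'
python3 -c "
from h import *
plan((.43,-.2563,.21,1.571),(.43,-.2563,.175,1.571),(.564,-.2563,.175,1.571)); print(ctrl.get_obs()['torque'].round(2))"
```

```text
time_s: 47.08
eef_pos: [0.4808, -0.0136, 0.1876]
eef_rot: [-0.0, 0.683, 0.731, -0.0]
wrist_force: [0.1, 0.1, -4.5]
opening: 0.297
grasp_force: 59.3
time_s: 47.7
eef_pos: [0.481, -0.0136, 0.2173]
eef_rot: [-0.0, 0.683, 0.731, -0.0]
wrist_force: [-0.1, 0.5, -4.7]
opening: 0.296
grasp_force: 59.4
t 47.7 pos [ 0.481  -0.0136  0.2173] theta 1.639 open 0.296 F [-0.1  0.5 -4.7]
[-0.2387, -0.0674, 0.0073, -0.0, -0.0, 0.0678]
[-0.2387, -0.0674, 0.0423, -0.0, -0.0, 0.0678]
[-0.2478, 0.0663, 0.0422, -0.0, -0.0, 0.0678]
[ 0.02  0.05 -0.03]
```

```bash
python3 -c "
from h import *
t=cv2.imread('pics/t9.png');h=cv2.cvtColor(t,cv2.COLOR_BGR2HSV)
m=((h[...,0]>65)&(h[...,0]<95)&(h[...,1]>90)&(h[...,2]<140)).astype(np.uint8);m[:, :480]=0;m[:205]=0
for p in (212,220,230,240,250,260,270):
    x=np.where(m[p,:560])[0]
    if len(x): print(p,x[0],x[-1],onz('top',(x[0],p),.03)[:2].round(3),onz('top',(x[0],p),.1)[:2].round(3))
"
python3 jog.py '{"motion":[[-0.003,-0.001,0,0,0,0.002,0],[-0.012,-0.003,0,0,0,0.006,0],[-0.027,-0.007,0,0,0,0.012,0],[-0.047,-0.013,0,0,0,0.02,0],[-0.069,-0.019,0,0,0,0.028,0],[-0.091,-0.025,0,0,0,0.036,0],[-0.113,-0.031,0,0,0,0.044,0],[-0.128,-0.036,0,0,0,0.05,0],[-0.137,-0.039,0,0,0,0.054,0],[-0.14,-0.04,0,0,0,0.055,0]]}'
python3 -c "
from h import *
plan((.43,-.2563,.2173,1.571))"
```

```text
212 525 534 [ 0.513 -0.467] [ 0.495 -0.432]
220 504 506 [ 0.504 -0.407] [ 0.487 -0.375]
230 492 492 [ 0.486 -0.368] [ 0.469 -0.339]
250 506 559 [ 0.427 -0.386] [ 0.414 -0.355]
260 509 523 [ 0.4   -0.385] [ 0.389 -0.354]
270 503 518 [ 0.379 -0.361] [ 0.369 -0.332]
time_s: 48.95
eef_pos: [0.4505, -0.1565, 0.2172]
eef_rot: [-0.0, 0.703, 0.711, 0.0]
wrist_force: [-0.5, -0.3, -4.2]
opening: 0.299
grasp_force: 59.3
t 48.95 pos [ 0.4505 -0.1565  0.2172] theta 1.583 open 0.299 F [-0.5 -0.3 -4.2]
[-0.0996, -0.0217, -0.0001, -0.0001, -0.0003, 0.0119]
```

```bash
python3 jog.py '{"motion":[[-0.003,-0.001,0,0,0,0.002,0],[-0.011,-0.003,0,0,0,0.004,0],[-0.024,-0.006,0,0,0,0.006,0],[-0.04,-0.009,0,0,0,0.008,0],[-0.057,-0.013,0,0,0,0.01,0],[-0.073,-0.016,0,0,0,0.012,0],[-0.086,-0.019,0,0,0,0.012,0],[-0.095,-0.021,0,0,0,0.012,0],[-0.099,-0.022,0,0,0,0.012,0],[-0.0996,-0.022,0,0,0,0.012,0]]}'
python3 -c "
from h import *
for th in (75,60):
  s,t=look(dict(A=(.5389,-.0598,.073),B=(.4321,.033,.073),C=(.5319,.04,.073),D=(.4391,-.0668,.073)),th)
cv2.imwrite('pics/s15.png',s);cv2.imwrite('pics/t15.png',t)
plan((.43,-.2563,.1743,1.571),(.564,-.2563,.1743,1.571))"
```

```text
time_s: 50.2
eef_pos: [0.4299, -0.2559, 0.2172]
eef_rot: [-0.0, 0.707, 0.707, 0.0]
wrist_force: [1.0, 0.4, -4.3]
opening: 0.297
grasp_force: 59.3
A [356.8 241.9] [ 6.2 15.3] [370.8 233.3] [14.9 16.6] [ 0.535  -0.0564  0.0711] 0.0003
B [366.5 270.4] [11.6 24.5] [346.  281.5] [19.  19.5] [0.4322 0.0332 0.0741] 0.0039
C [332.3 259.1] [13.3 14.8] [334.5 242.8] [13.5 16.4] [0.5335 0.036  0.0631] 0.0003
D [391.5 253.9] [ 8.1 17.8] [385.7 268.7] [18.6 19.7] [ 0.4402 -0.0694  0.0697] 0.0007
A [356.7 241.8] [ 4.5 15.2] [nan nan] [0. 0.] nan nan
B [366.4 270.3] [11.1 24. ] [346.2 282.2] [16.1 18.3] [0.4312 0.0338 0.0748] 0.0057
C [332.5 257.4] [ 5.7 16.4] [nan nan] [0. 0.] nan nan
D [391.5 253.8] [ 7.7 16.7] [386.8 268.8] [15.5 16.6] [ 0.4404 -0.0716  0.0687] 0.0013
t 50.4 pos [ 0.4301 -0.2555  0.2173] theta 1.572 open 0.301 F [-0.8 -0.1 -4.5]
[-0.0008, -0.0001, 0.043, -0.0, -0.0002, 0.0013]
[-0.001, 0.1339, 0.043, -0.0, -0.0002, 0.0013]
```

```bash
python3 -c "
from h import *
a,b=cv2.imread('pics/s11.png'),cv2.imread('pics/s15.png')
for k,g in dict(A=(.5389,-.0598,.072),B=(.4321,.033,.072),C=(.5319,.04,.072),D=(.4391,-.0668,.072)).items():
  x,y=proj('scene',g)[0].round().astype(int)
  print(k,'exp top shift',(proj('scene',np.array(g)-[0,0,.005])-proj('scene',g)).round(1))
  for im in(a,b):
    print((x,y),im[y-14:y+17,x-2:x+3].mean((1,2)).round().astype(int).tolist())
"
```

```text
A exp top shift [[-0.1  1.8]]
(np.int64(356), np.int64(240)) [61, 60, 57, 58, 63, 79, 110, 147, 158, 159, 112, 75, 64, 45, 45, 67, 83, 46, 33, 45, 111, 190, 156, 114, 112, 114, 118, 124, 104, 98, 116]
(np.int64(356), np.int64(240)) [61, 58, 56, 60, 62, 79, 110, 146, 158, 169, 179, 176, 87, 74, 52, 44, 54, 79, 80, 65, 128, 200, 157, 115, 110, 112, 118, 123, 104, 98, 115]
B exp top shift [[-0.1  1.9]]
(np.int64(367), np.int64(271)) [236, 235, 220, 174, 135, 128, 110, 86, 59, 39, 51, 30, 29, 27, 37, 54, 38, 26, 27, 32, 68, 126, 152, 132, 124, 118, 116, 119, 120, 97, 101]
(np.int64(367), np.int64(271)) [236, 235, 220, 175, 134, 127, 104, 66, 58, 79, 48, 35, 49, 30, 26, 24, 39, 55, 38, 33, 69, 125, 152, 132, 123, 116, 117, 119, 120, 96, 103]
C exp top shift [[-0.   1.8]]
(np.int64(332), np.int64(257)) [189, 183, 183, 175, 159, 159, 159, 151, 92, 72, 64, 45, 43, 58, 86, 58, 40, 33, 48, 126, 212, 161, 124, 116, 116, 116, 118, 107, 95, 110, 145]
(np.int64(332), np.int64(257)) [189, 183, 184, 172, 158, 158, 160, 164, 169, 162, 83, 85, 53, 41, 44, 66, 97, 53, 66, 148, 226, 163, 123, 115, 114, 115, 118, 108, 94, 109, 145]
D exp top shift [[-0.2  1.8]]
(np.int64(391), np.int64(254)) [182, 183, 183, 184, 188, 187, 185, 168, 90, 74, 41, 33, 42, 67, 91, 51, 37, 35, 66, 138, 185, 141, 120, 114, 119, 122, 125, 99, 100, 121, 127]
(np.int64(391), np.int64(254)) [182, 184, 183, 184, 187, 187, 185, 183, 168, 96, 44, 46, 29, 26, 29, 39, 52, 35, 60, 114, 147, 131, 119, 114, 118, 122, 127, 98, 99, 120, 127]
```

All four caps dropped about 2 px, matching the expected 5 mm, and the flange rims are back at their old height. The pressing worked. Next I'll hang the tool: lower to the peg, then move along it.

```bash
python3 jog.py '{"motion":[[-0.001,0,0.004,0,0,0,0],[-0.001,0,0.014,0,0,0,0],[-0.001,0,0.028,0,0,0,0],[-0.001,0,0.038,0,0,0,0],[-0.001,0,0.042,0,0,0,0],[-0.001,0,0.043,0,0,0,0],[-0.001,0,0.043,0,0,0,0]]}'
python3 jog.py '{"motion":[[0,0.003,0,0,0,0,0],[0,0.011,0,0,0,0,0],[0,0.024,0,0,0,0,0],[0,0.04,0,0,0,0,0],[0,0.055,0,0,0,0,0],[0,0.065,0,0,0,0,0],[0,0.07,0,0,0,0,0],[0,0.07,0,0,0,0,0]]}'
python3 -c "
from h import *
plan((.564,-.2563,.1743,1.571)); print(ctrl.get_obs()['torque'].round(2))
s,t=look({}); cv2.imwrite('pics/s16.png',s);cv2.imwrite('pics/t16.png',t)"
```

```text
time_s: 51.28
eef_pos: [0.4302, -0.2571, 0.1746]
eef_rot: [0.0, 0.707, 0.707, 0.0]
wrist_force: [1.3, -0.5, -4.3]
opening: 0.296
grasp_force: 59.3
time_s: 52.28
eef_pos: [0.5001, -0.2567, 0.1741]
eef_rot: [-0.0, 0.707, 0.708, -0.0]
wrist_force: [-0.2, 1.4, -4.8]
opening: 0.299
grasp_force: 59.5
t 52.27 pos [ 0.5001 -0.2567  0.1741] theta 1.572 open 0.299 F [-0.2  1.4 -4.8]
[0.0003, 0.0639, -0.0002, -0.0004, -0.0002, 0.0012]
[ 0.04 -0.02  0.01]
```

```bash
python3 jog.py '{"motion":[[0,0.005,0,0,0,0,0],[0,0.012,0,0,0,0,0],[0,0.02,0,0,0,0,0],[0,0.027,0,0,0,0,0],[0,0.033,0,0,0,0,0],[0,0.038,0,0,0,0,0],[0,0.04,0,0,0,0,0],[0,0.04,0,0,0,0,0]]}'
python3 -c "
from h import *
print(ctrl.get_obs()['torque'].round(2))"
```

```text
time_s: 53.38
eef_pos: [0.54, -0.2567, 0.1742]
eef_rot: [-0.0, 0.707, 0.708, -0.0]
wrist_force: [-0.7, 0.0, -5.0]
opening: 0.297
grasp_force: 59.5
[ 0.04  0.02 -0.03]
```

Threaded with no contact. Now on to the rest point and down.

```bash
python3 jog.py '{"motion":[[0,0.003,0,0,0,0,0],[0,0.01,0,0,0,0,0],[0,0.018,0,0,0,0,0],[0,0.024,0,0,0,0,0],[0,0.027,0,0,0,0,0],[0,0.027,0.002,0,0,0,0],[0,0.027,0.006,0,0,0,0],[0,0.027,0.01,0,0,0,0],[0,0.027,0.012,0,0,0,0],[0,0.027,0.012,0,0,0,0]]}'
python3 jog.py '{"motion":[[0,0,0.001,0,0,0,0],[0,0,0.002,0,0,0,0],[0,0,0.002,0,0,0,0]]}'
python3 -c "
from h import *
print(ctrl.get_obs()['torque'].round(2))"
```

```text
time_s: 54.62
eef_pos: [0.5668, -0.2567, 0.162]
eef_rot: [-0.0, 0.707, 0.707, -0.0]
wrist_force: [0.1, 0.3, -3.9]
opening: 0.299
grasp_force: 59.5
time_s: 55.0
eef_pos: [0.567, -0.2567, 0.1603]
eef_rot: [-0.0, 0.707, 0.707, 0.0]
wrist_force: [-0.2, 0.9, -3.6]
opening: 0.295
grasp_force: 59.5
[-0.01 -0.03  0.01]
```

```bash
python3 jog.py '{"motion":[[0,0,0.001,0,0,0,0],[0,0,0.002,0,0,0,0],[0,0,0.002,0,0,0,0]]}'; python3 jog.py '{"motion":[[0,0,0.001,0,0,0,0],[0,0,0.001,0,0,0,0],[0,0,0.001,0,0,0,0]]}'; python3 jog.py '{"motion":[[0,0,0.001,0,0,0,0],[0,0,0.001,0,0,0,0],[0,0,0.001,0,0,0,0]]}'
```

```text
time_s: 55.38
eef_pos: [0.5671, -0.2569, 0.1599]
eef_rot: [0.0, 0.707, 0.708, -0.0]
wrist_force: [-4.2, 1.9, 6.0]
opening: 0.299
grasp_force: 61.1
time_s: 55.75
eef_pos: [0.5672, -0.2569, 0.1598]
eef_rot: [0.001, 0.707, 0.708, -0.0]
wrist_force: [-6.2, 3.4, 10.4]
opening: 0.3
grasp_force: 61.7
time_s: 56.12
eef_pos: [0.5672, -0.257, 0.1598]
eef_rot: [0.001, 0.707, 0.708, -0.0]
wrist_force: [-8.4, 3.7, 16.1]
opening: 0.295
grasp_force: 62.3
```

```bash
python3 jog.py '{"motion":[[0,0,-0.003,0,0,0,0],[0,0,-0.003,0,0,0,0],[0,0,-0.003,0,0,0,0]]}'; python3 jog.py '{"motion":[[0,0,0,0,0,0,0.34],[0,0,0,0,0,0,0.38],[0,0,0,0,0,0,0.45],[0,0,0,0,0,0,0.6],[0,0,0,0,0,0,0.8],[0,0,0,0,0,0,0.8],[0,0,0,0,0,0,0.8]]}'
python3 jog.py '{"motion":[[0,0,-0.01,0,0,0,0.8],[0,0,-0.03,0,0,0,0.8],[0,0,-0.06,0,0,0,0.8],[0,0,-0.1,0,0,0,0.8],[0,0,-0.1,0,0,0,0.8]]}'
python3 -c "
from h import *
plan((.4,.25,.26,.07))"
```

```text
time_s: 56.5
eef_pos: [0.5673, -0.257, 0.16]
eef_rot: [0.001, 0.707, 0.707, 0.0]
wrist_force: [-2.1, 0.9, 5.4]
opening: 0.295
grasp_force: 60.5
time_s: 57.38
eef_pos: [0.567, -0.2568, 0.1593]
eef_rot: [0.0, 0.707, 0.707, -0.0]
wrist_force: [0.3, -0.3, -0.8]
opening: 0.803
grasp_force: 0.0
time_s: 58.0
eef_pos: [0.5692, -0.2582, 0.2657]
eef_rot: [0.005, 0.707, 0.707, 0.001]
wrist_force: [-0.5, -0.4, -0.1]
opening: 0.804
grasp_force: 0.0
t 58.0 pos [ 0.5692 -0.2582  0.2657] theta 1.572 open 0.804 F [-0.5 -0.4 -0.1]
[0.5085, -0.1686, 0.0014, 0.0108, -0.0015, 1.5019]
```

```bash
python3 jog.py '{"motion":[[0.5,-0.168,0,0,0,0.717,0.8],[0.5,-0.168,0,0,0,0.717,0.8],[0.5,-0.168,0,0,0,0.717,0.8],[0.5,-0.168,0,0,0,0.717,0.8],[0.5,-0.168,0,0,0,0.717,0.8],[0.5,-0.168,0,0,0,0.717,0.8],[0.5,-0.168,0,0,0,0.717,0.8],[0.5,-0.168,0,0,0,0.717,0.8],[0.5,-0.168,0,0,0,0.717,0.8],[0.5,-0.168,0,0,0,0.717,0.8]]}'
python3 -c "
from h import *
s,t=look(dict(A=(.5389,-.0598,.073),B=(.4321,.033,.073),C=(.5319,.04,.073),D=(.4391,-.0668,.073)))
cv2.imwrite('pics/s17.png',s);cv2.imwrite('pics/t17.png',t)
q={}
for n,im in(('top',t),('scene',s)):
    x,y=proj(n,(.567,-.257,.18))[0].astype(int); h=cv2.cvtColor(im,cv2.COLOR_BGR2HSV)
    m=np.zeros(im.shape[:2],np.uint8); sl=np.s_[y-40:y+40,x-40:x+40]; m[sl]=((h[...,1]>110)&(h[...,0]<15)&(h[...,2]<215))[sl]
    m=cv2.morphologyEx(m,cv2.MORPH_OPEN,np.ones((3,3)))
    k=max(cv2.findContours(m,0,1)[0],key=cv2.contourArea); M=cv2.moments(k); q[n]=(M['m10']/M['m00'],M['m01']/M['m00']); print(n,(x,y),q[n],cv2.minAreaRect(k))
print(tri(q['scene'],q['top']))
plan((.4332,.0341,.12,-.715),(.4332,.0341,.05,-.715))"
```

```text
time_s: 59.25
eef_pos: [0.3975, 0.2446, 0.2596]
eef_rot: [-0.0, 0.909, 0.416, 0.0]
wrist_force: [0.7, 0.3, 0.0]
opening: 0.801
grasp_force: 0.0
A [356.6 243.8] [12.8 14. ] [370.7 233.3] [14.9 16.5] [ 0.5366 -0.0576  0.0646] 0.0009
B [365.6 273.5] [17.7 25. ] [345.3 282. ] [15.9 16.4] [0.4331 0.0346 0.0663] 0.0041
C [331.  260.3] [13.4 17.8] [334.3 242.8] [13.4 16.1] [0.5357 0.0365 0.0587] 0.0018
D [391.  255.9] [13.9 15.1] [386.  268.3] [15.4 16.3] [ 0.4424 -0.0716  0.0623] 0.0006
top (np.int64(455), np.int64(187)) (457.9846827133479, 186.16119620714804) ((457.9599914550781, 186.28001403808594), (13.058638572692871, 42.93251419067383), 79.69515228271484)
scene (np.int64(396), np.int64(174)) (396.3748079877112, 174.078853046595) ((396.7941589355469, 174.17648315429688), (15.279744148254395, 29.10427474975586), 75.96376037597656)
(array([ 0.57105907, -0.26259548,  0.17854727]), np.float64(0.0024076021435363295))
t 59.35 pos [0.3985 0.2428 0.2595] theta 0.856 open 0.8 F [-0.2 -0.2  0.4]
[-0.1348, 0.163, 0.1396, 0.0005, -0.0003, 1.5706]
[-0.1348, 0.163, 0.2096, 0.0005, -0.0003, 1.5706]
```

The tool is hanging: its grip is at (.571,−.263,.179). Next, the cups go back to the tray, D first.

```bash
python3 -c "
from h import *
plan((.4412,-.0685,.14,.855))"
```

```text
t 59.35 pos [0.3985 0.2428 0.2595] theta 0.856 open 0.8 F [-0.2 -0.2  0.4]
[-0.207, 0.2363, 0.1196, 0.0005, 0.0001, 0.0006]
```

```bash
python3 jog.py '{"motion":[[-0.207,0.236,0.11,0,0,0,0.9],[-0.207,0.236,0.11,0,0,0,0.9],[-0.207,0.236,0.11,0,0,0,0.9],[-0.207,0.236,0.11,0,0,0,0.9],[-0.207,0.236,0.11,0,0,0,0.9],[-0.207,0.236,0.11,0,0,0,0.9],[-0.207,0.236,0.11,0,0,0,0.9],[-0.207,0.236,0.11,0,0,0,0.9],[-0.207,0.236,0.15,0,0,0,0.9],[-0.207,0.236,0.17,0,0,0,0.9]]}'
python3 jog.py '{"motion":[[0,0,0.02,0,0,0,0.9],[0,0,0.034,0,0,0,0.9],[0,0,0.038,0,0,0,0.9],[0,0,0.038,0,0,0,0.9],[0,0,0.038,0,0,0,0.3],[0,0,0.038,0,0,0,0.3],[0,0,0.038,0,0,0,0.3],[0,0,0.038,0,0,0,0.3],[0,0,0.038,0,0,0,0.3]]}'
python3 -c "
from h import *
plan((.51,.36,.14,.855))"
```

```text
time_s: 60.6
eef_pos: [0.4401, -0.0667, 0.0884]
eef_rot: [-0.0, 0.91, 0.415, -0.0]
wrist_force: [0.7, 0.2, -0.6]
opening: 0.896
grasp_force: 0.0
time_s: 61.72
eef_pos: [0.441, -0.0683, 0.0516]
eef_rot: [0.0, 0.91, 0.414, 0.0]
wrist_force: [-1.0, -0.2, 3.9]
opening: 0.636
grasp_force: 62.4
t 61.73 pos [ 0.441  -0.0683  0.0516] theta 0.855 open 0.636 F [-1.  -0.2  3.9]
[0.3684, -0.229, -0.0886, 0.0009, -0.0002, -0.0003]
```

```bash
python3 jog.py '{"motion":[[0,0,-0.04,0,0,0,0.3],[0,0,-0.09,0,0,0,0.3],[0.368,-0.229,-0.09,0,0,0,0.3],[0.368,-0.229,-0.09,0,0,0,0.3],[0.368,-0.229,-0.09,0,0,0,0.3],[0.368,-0.229,-0.09,0,0,0,0.3],[0.368,-0.229,-0.09,0,0,0,0.3],[0.368,-0.229,-0.09,0,0,0,0.3],[0.368,-0.229,-0.09,0,0,0,0.3],[0.368,-0.229,-0.09,0,0,0,0.3]]}'
python3 jog.py '{"motion":[[0,0,0.04,0,0,0,0.3],[0,0,0.08,0,0,0,0.3],[0,0,0.11,0,0,0,0.3],[0,0,0.122,0,0,0,0.3],[0,0,0.125,0,0,0,0.3],[0,0,0.125,0,0,0,0.3],[0,0,0.125,0,0,0,0.3]]}'
python3 -c "
from h import *
plan((.534,.0395,.14,.855),(.534,.0395,.0136,.855))"
```

```text
time_s: 62.98
eef_pos: [0.5085, 0.3636, 0.14]
eef_rot: [-0.0, 0.909, 0.417, -0.0]
wrist_force: [0.0, -0.7, -0.9]
opening: 0.633
grasp_force: 63.6
time_s: 63.85
eef_pos: [0.5105, 0.3604, 0.0178]
eef_rot: [0.0, 0.91, 0.415, 0.001]
wrist_force: [1.4, 0.0, -1.8]
opening: 0.63
grasp_force: 63.6
t 63.85 pos [0.5105 0.3604 0.0178] theta 0.855 open 0.63 F [ 1.4  0.  -1.8]
[-0.2263, 0.2285, -0.1225, 0.0011, -0.0023, -0.0002]
[-0.2266, 0.2284, 0.0039, 0.0011, -0.0023, -0.0002]
```

```bash
python3 jog.py '{"motion":[[0,0,0.0035,0,0,0,0.3],[0,0,0.0045,0,0,0,0.3],[0,0,0.0045,0,0,0,0.3]]}'; python3 jog.py '{"motion":[[0,0,0,0,0,0,0.9],[0,0,0,0,0,0,0.9],[0,0,0,0,0,0,0.9],[0,0,-0.06,0,0,0,0.9],[0,0,-0.12,0,0,0,0.9],[0,0,-0.12,0,0,0,0.9],[0,0,-0.12,0,0,0,0.9]]}'
python3 -c "
from h import *
plan((.534,.0395,.09,.855))"
```

```text
time_s: 64.22
eef_pos: [0.5108, 0.3607, 0.0152]
eef_rot: [0.0, 0.91, 0.415, 0.001]
wrist_force: [-6.3, -3.7, 17.1]
opening: 0.633
grasp_force: 65.6
time_s: 65.1
eef_pos: [0.5091, 0.3598, 0.1314]
eef_rot: [0.0, 0.91, 0.415, -0.0]
wrist_force: [0.1, -0.0, -0.6]
opening: 0.9
grasp_force: 0.0
t 65.1 pos [0.5091 0.3598 0.1314] theta 0.855 open 0.9 F [ 0.1 -0.  -0.6]
[-0.2253, 0.229, 0.0415, -0.0001, 0.0004, -0.0001]
```

```bash
python3 jog.py '{"motion":[[-0.225,0.229,0,0,0,0,0.9],[-0.225,0.229,0,0,0,0,0.9],[-0.225,0.229,0,0,0,0,0.9],[-0.225,0.229,0,0,0,0,0.9],[-0.225,0.229,0,0,0,0,0.9],[-0.225,0.229,0,0,0,0,0.9],[-0.225,0.229,0,0,0,0,0.9],[-0.225,0.229,0.04,0,0,0,0.9]]}'
python3 jog.py '{"motion":[[0,0,0.02,0,0,0,0.9],[0,0,0.034,0,0,0,0.9],[0,0,0.04,0,0,0,0.9],[0,0,0.04,0,0,0,0.9],[0,0,0.04,0,0,0,0.3],[0,0,0.04,0,0,0,0.3],[0,0,0.04,0,0,0,0.3],[0,0,0.04,0,0,0,0.3],[0,0,0.04,0,0,0,0.3]]}'
python3 -c "
from h import *
plan((.42,.36,.14,.855))"
```

```text
time_s: 66.1
eef_pos: [0.5368, 0.0411, 0.0934]
eef_rot: [0.001, 0.91, 0.415, 0.003]
wrist_force: [0.4, -0.3, 0.5]
opening: 0.899
grasp_force: 0.0
time_s: 67.22
eef_pos: [0.5352, 0.04, 0.0523]
eef_rot: [0.0, 0.91, 0.414, 0.001]
wrist_force: [1.3, 3.4, 5.1]
opening: 0.626
grasp_force: 62.5
t 67.22 pos [0.5352 0.04   0.0523] theta 0.855 open 0.626 F [1.3 3.4 5.1]
[0.1659, -0.2969, -0.0878, 0.001, -0.0011, -0.0003]
```

```bash
python3 jog.py '{"motion":[[0,0,-0.04,0,0,0,0.3],[0,0,-0.09,0,0,0,0.3],[0.166,-0.297,-0.09,0,0,0,0.3],[0.166,-0.297,-0.09,0,0,0,0.3],[0.166,-0.297,-0.09,0,0,0,0.3],[0.166,-0.297,-0.09,0,0,0,0.3],[0.166,-0.297,-0.09,0,0,0,0.3],[0.166,-0.297,-0.09,0,0,0,0.3],[0.166,-0.297,-0.09,0,0,0,0.3],[0.166,-0.297,-0.09,0,0,0,0.3]]}'
python3 jog.py '{"motion":[[0,0,0.04,0,0,0,0.3],[0,0,0.08,0,0,0,0.3],[0,0,0.11,0,0,0,0.3],[0,0,0.12,0,0,0,0.3],[0,0,0.122,0,0,0,0.3],[0,0,0.122,0,0,0,0.3],[0,0,0.122,0,0,0,0.3]]}'
python3 jog.py '{"motion":[[0,0,0.001,0,0,0,0.3],[0,0,0.002,0,0,0,0.3],[0,0,0.002,0,0,0,0.3]]}'
```

```text
time_s: 68.47
eef_pos: [0.4193, 0.3591, 0.1411]
eef_rot: [0.0, 0.91, 0.415, -0.001]
wrist_force: [0.5, 1.0, 0.1]
opening: 0.628
grasp_force: 63.6
time_s: 69.35
eef_pos: [0.4203, 0.3605, 0.0211]
eef_rot: [-0.0, 0.91, 0.415, 0.001]
wrist_force: [0.4, -0.1, -0.8]
opening: 0.631
grasp_force: 63.6
time_s: 69.72
eef_pos: [0.4193, 0.3601, 0.0178]
eef_rot: [0.0, 0.91, 0.415, -0.0]
wrist_force: [0.1, -0.1, -1.8]
opening: 0.633
grasp_force: 63.6
```

```bash
python3 jog.py '{"motion":[[0,0,0.002,0,0,0,0.3],[0,0,0.0025,0,0,0,0.3],[0,0,0.0025,0,0,0,0.3]]}'; python3 jog.py '{"motion":[[0,0,0,0,0,0,0.9],[0,0,0,0,0,0,0.9],[0,0,0,0,0,0,0.9],[0,0,-0.06,0,0,0,0.9],[0,0,-0.12,0,0,0,0.9],[0,0,-0.12,0,0,0,0.9],[0,0,-0.12,0,0,0,0.9]]}'
python3 -c "
from h import *
plan((.4335,.0338,.12,-.715))"
```

```text
time_s: 70.1
eef_pos: [0.4192, 0.3599, 0.0169]
eef_rot: [0.0, 0.91, 0.415, -0.001]
wrist_force: [-6.5, -6.1, 16.7]
opening: 0.628
grasp_force: 65.6
time_s: 70.97
eef_pos: [0.4192, 0.36, 0.135]
eef_rot: [-0.0, 0.91, 0.414, -0.0]
wrist_force: [0.1, 0.4, -1.3]
opening: 0.9
grasp_force: 0.0
t 70.97 pos [0.4192 0.36   0.135 ] theta 0.855 open 0.9 F [ 0.1  0.4 -1.3]
[-0.2366, 0.2249, 0.015, 0.0, 0.0001, 1.5698]
```

```bash
python3 jog.py '{"motion":[[-0.2366,0.225,0,0,0,1.57,0.9],[-0.2366,0.225,0,0,0,1.57,0.9],[-0.2366,0.225,0,0,0,1.57,0.9],[-0.2366,0.225,0,0,0,1.57,0.9],[-0.2366,0.225,0,0,0,1.57,0.9],[-0.2366,0.225,0,0,0,1.57,0.9],[-0.2366,0.225,0,0,0,1.57,0.9],[-0.2366,0.225,0,0,0,1.57,0.9],[-0.2366,0.225,0,0,0,1.57,0.9],[-0.2366,0.225,0,0,0,1.57,0.9]]}'
python3 jog.py '{"motion":[[0,0,0.04,0,0,0,0.9],[0,0,0.07,0,0,0,0.9],[0,0,0.083,0,0,0,0.9],[0,0,0.083,0,0,0,0.9],[0,0,0.083,0,0,0,0.3],[0,0,0.083,0,0,0,0.3],[0,0,0.083,0,0,0,0.3],[0,0,0.083,0,0,0,0.3],[0,0,0.083,0,0,0,0.3]]}'
python3 -c "
from h import *
plan((.42,.25,.14,-.715))"
```

```text
time_s: 72.22
eef_pos: [0.4325, 0.0341, 0.1336]
eef_rot: [0.0, 0.937, -0.35, -0.002]
wrist_force: [0.1, 0.1, -0.4]
opening: 0.898
grasp_force: 0.0
time_s: 73.35
eef_pos: [0.4345, 0.0338, 0.0528]
eef_rot: [-0.0, 0.937, -0.35, 0.001]
wrist_force: [0.4, 0.7, 3.5]
opening: 0.631
grasp_force: 62.4
t 73.35 pos [0.4345 0.0338 0.0528] theta -0.715 open 0.631 F [0.4 0.7 3.5]
[-0.1526, -0.1538, -0.0873, -0.0008, -0.0012, -0.0002]
```

```bash
python3 jog.py '{"motion":[[0,0,-0.04,0,0,0,0.3],[0,0,-0.09,0,0,0,0.3],[-0.1526,-0.154,-0.09,0,0,0,0.3],[-0.1526,-0.154,-0.09,0,0,0,0.3],[-0.1526,-0.154,-0.09,0,0,0,0.3],[-0.1526,-0.154,-0.09,0,0,0,0.3],[-0.1526,-0.154,-0.09,0,0,0,0.3],[-0.1526,-0.154,-0.09,0,0,0,0.3]]}'
python3 jog.py '{"motion":[[0,0,0.04,0,0,0,0.3],[0,0,0.08,0,0,0,0.3],[0,0,0.11,0,0,0,0.3],[0,0,0.122,0,0,0,0.3],[0,0,0.124,0,0,0,0.3],[0,0,0.124,0,0,0,0.3],[0,0,0.124,0,0,0,0.3]]}'
python3 jog.py '{"motion":[[0,0,0.001,0,0,0,0.3],[0,0,0.002,0,0,0,0.3],[0,0,0.002,0,0,0,0.3]]}'
```

```text
time_s: 74.35
eef_pos: [0.4192, 0.2497, 0.1417]
eef_rot: [0.001, 0.937, -0.35, -0.0]
wrist_force: [0.9, 0.1, 0.4]
opening: 0.625
grasp_force: 63.7
time_s: 75.22
eef_pos: [0.4207, 0.2505, 0.0195]
eef_rot: [-0.001, 0.937, -0.35, 0.001]
wrist_force: [0.2, -0.5, -0.7]
opening: 0.63
grasp_force: 63.7
time_s: 75.6
eef_pos: [0.4202, 0.2503, 0.0169]
eef_rot: [-0.0, 0.937, -0.35, 0.0]
wrist_force: [-1.0, -2.1, 4.4]
opening: 0.628
grasp_force: 64.4
```

Touching the floor. I'll release it and fetch A.

```bash
python3 jog.py '{"motion":[[0,0,0,0,0,0,0.9],[0,0,0,0,0,0,0.9],[0,0,0,0,0,0,0.9],[0,0,-0.06,0,0,0,0.9],[0,0,-0.12,0,0,0,0.9],[0,0,-0.12,0,0,0,0.9],[0,0,-0.12,0,0,0,0.9]]}'
python3 -c "
from h import *
s,t=look(dict(A=(.538,-.0595,.073))); plan((.538,-.0597,.135,-.715))"
```

```text
time_s: 76.47
eef_pos: [0.4192, 0.2501, 0.136]
eef_rot: [0.0, 0.937, -0.35, -0.0]
wrist_force: [-0.4, -1.0, -0.7]
opening: 0.9
grasp_force: 0.0
A [356.7 242. ] [ 6.2 15.4] [370.8 232.6] [13.1 16.4] [ 0.5365 -0.0574  0.0699] 0.0014
t 76.58 pos [0.4183 0.2498 0.1346] theta -0.715 open 0.9 F [ 1.  -0.1  1.4]
[0.2933, 0.1551, -0.0004, 0.0028, 0.0017, -0.0003]
```

```bash
python3 jog.py '{"motion":[[0.293,0.155,0,0,0,0,0.9],[0.293,0.155,0,0,0,0,0.9],[0.293,0.155,0,0,0,0,0.9],[0.293,0.155,0,0,0,0,0.9],[0.293,0.155,0,0,0,0,0.9],[0.293,0.155,0,0,0,0,0.9],[0.293,0.155,0,0,0,0,0.9],[0.293,0.155,0,0,0,0,0.9]]}'
python3 jog.py '{"motion":[[0,0,0.04,0,0,0,0.9],[0,0,0.07,0,0,0,0.9],[0,0,0.083,0,0,0,0.9],[0,0,0.083,0,0,0,0.9],[0,0,0.083,0,0,0,0.3],[0,0,0.083,0,0,0,0.3],[0,0,0.083,0,0,0,0.3],[0,0,0.083,0,0,0,0.3],[0,0,0.083,0,0,0,0.3]]}'
python3 -c "
from h import *
plan((.51,.25,.14,-.715))"
```

```text
time_s: 77.58
eef_pos: [0.538, -0.0572, 0.1353]
eef_rot: [-0.0, 0.937, -0.349, -0.001]
wrist_force: [-0.2, 0.1, 0.1]
opening: 0.898
grasp_force: 0.0
time_s: 78.7
eef_pos: [0.5401, -0.0602, 0.0549]
eef_rot: [0.001, 0.937, -0.35, 0.001]
wrist_force: [-3.1, -4.8, 5.3]
opening: 0.626
grasp_force: 62.1
t 78.7 pos [ 0.5401 -0.0602  0.0549] theta -0.715 open 0.626 F [-3.1 -4.8  5.3]
[-0.2258, -0.2144, -0.0858, 0.0003, -0.0029, -0.0001]
```

```bash
python3 jog.py '{"motion":[[0,0,-0.04,0,0,0,0.3],[0,0,-0.09,0,0,0,0.3],[-0.226,-0.2144,-0.09,0,0,0,0.3],[-0.226,-0.2144,-0.09,0,0,0,0.3],[-0.226,-0.2144,-0.09,0,0,0,0.3],[-0.226,-0.2144,-0.09,0,0,0,0.3],[-0.226,-0.2144,-0.09,0,0,0,0.3],[-0.226,-0.2144,-0.09,0,0,0,0.3],[-0.226,-0.2144,-0.09,0,0,0,0.3]]}'
python3 jog.py '{"motion":[[0,0,0.04,0,0,0,0.3],[0,0,0.08,0,0,0,0.3],[0,0,0.11,0,0,0,0.3],[0,0,0.12,0,0,0,0.3],[0,0,0.122,0,0,0,0.3],[0,0,0.122,0,0,0,0.3],[0,0,0.122,0,0,0,0.3]]}'
python3 jog.py '{"motion":[[0,0,0.001,0,0,0,0.3],[0,0,0.002,0,0,0,0.3],[0,0,0.002,0,0,0,0.3]]}'
```

```text
time_s: 79.82
eef_pos: [0.5091, 0.2514, 0.1437]
eef_rot: [-0.0, 0.937, -0.35, 0.0]
wrist_force: [-0.5, 0.3, -0.2]
opening: 0.623
grasp_force: 64.8
time_s: 80.7
eef_pos: [0.5102, 0.2513, 0.0227]
eef_rot: [-0.001, 0.937, -0.35, 0.001]
wrist_force: [0.5, -0.1, -0.4]
opening: 0.623
grasp_force: 64.8
time_s: 81.08
eef_pos: [0.5095, 0.2514, 0.0203]
eef_rot: [-0.0, 0.937, -0.35, 0.0]
wrist_force: [-2.5, -0.9, 5.9]
opening: 0.626
grasp_force: 65.8
```

```bash
python3 jog.py '{"motion":[[0,0,0,0,0,0,0.7],[0,0,0,0,0,0,0.9],[0,0,0,0,0,0,0.9],[0,0,0,0,0,0,0.9],[0,0,-0.06,0,0,0,0.9],[0,0,-0.12,0,0,0,0.9],[0,0,-0.18,0,0,0,0.9],[0,0,-0.2,0,0,0,0.9]]}'
python3 -c "
from h import *
plan((.4,-.05,.25,-.715))"
```

```text
time_s: 82.08
eef_pos: [0.5113, 0.2517, 0.2243]
eef_rot: [-0.002, 0.937, -0.35, 0.003]
wrist_force: [-0.6, -1.2, -1.2]
opening: 0.897
grasp_force: 0.0
t 82.08 pos [0.5113 0.2517 0.2243] theta -0.715 open 0.897 F [-0.6 -1.2 -1.2]
[0.1139, 0.3006, -0.0271, -0.0063, -0.0044, -0.0]
```

```bash
python3 jog.py '{"motion":[[0.114,0.3,-0.027,0,0,0,0.9],[0.114,0.3,-0.027,0,0,0,0.9],[0.114,0.3,-0.027,0,0,0,0.9],[0.114,0.3,-0.027,0,0,0,0.9],[0.114,0.3,-0.027,0,0,0,0.9],[0.114,0.3,-0.027,0,0,0,0.9],[0.114,0.3,-0.027,0,0,0,0.9],[0.114,0.3,-0.027,0,0,0,0.9],[0.114,0.3,-0.027,0,0,0,0.9]]}'
python3 -c "
from h import *
s,t=look(dict(A=(.51,.25,.032),B=(.42,.25,.032),C=(.42,.36,.032),D=(.51,.36,.032)))
cv2.imwrite('pics/s18.png',s);cv2.imwrite('pics/t18.png',t)
# white flange ring: outer hull size, per cup (tilt shows as odd aspect); bystander and tool check
for k,g in dict(A=(.51,.25,.034),B=(.42,.25,.034),C=(.42,.36,.034),D=(.51,.36,.034)).items():
    x,y=proj('top',g)[0].round().astype(int); ro=t[y-17:y+18,x-17:x+18]; p=np.argwhere(ro.min(2)>135)[:,::-1].astype(np.float32)
    e=cv2.fitEllipse(cv2.convexHull(p)); print(k,np.round(e[1],1),onz('top',np.array(e[0])+[x-17,y-17],.034).round(4))
    x,y=proj('scene',g)[0].round().astype(int); print(s[y-14:y+22,x-2:x+3].mean((1,2)).round().astype(int).tolist())
t0=cv2.imread('pics/top1.png')
h=lambda im:cv2.cvtColor(im,cv2.COLOR_BGR2HSV)
for im in(t0,t):
    H=h(im); m=((abs(H[...,0].astype(int)-28)<6)&(H[...,1]>180)&(H[...,2]>150)); m[:190]=0;m[225:]=0;m[:,:290]=0;m[:,330:]=0; print('tin',np.argwhere(m).mean(0).round(1))
d=cv2.absdiff(t0,t).max(2); print('cog diff',(d[200:236,250:290]>60).sum(),'spanner diff',(d[188:218,333:395]>60).sum())
"
```

```text
time_s: 83.2
eef_pos: [0.3987, -0.0488, 0.246]
eef_rot: [-0.0, 0.937, -0.349, -0.0]
wrist_force: [-0.9, -0.2, 0.8]
opening: 0.898
grasp_force: 0.0
A [272.5 316.5] [10.6 20.2] [251.  275.9] [15.9 16.4] [0.5046 0.2551 0.0338] 0.001
B [305.3 336.4] [16.4 27.1] [259.2 309.1] [18.2 19.8] [0.4181 0.2504 0.0278] 0.0048
C [264.2 362.3] [15.1 22.6] [217.3 320.7] [17.7 18.9] [0.4156 0.3564 0.0317] 0.0026
D [230. 340.] [11.9 22.7] [209.9 282. ] [15.4 16.7] [0.5138 0.3584 0.0297] 0.0002
A [35.5 87.6] [0.5074 0.2394 0.034 ]
[164, 161, 146, 119, 94, 82, 86, 109, 148, 182, 138, 68, 68, 100, 58, 44, 42, 42, 58, 89, 87, 50, 61, 127, 206, 203, 146, 117, 113, 113, 112, 111, 97, 99, 98, 105]
B [35.3 51.8] [0.4238 0.2339 0.034 ]
[136, 136, 137, 136, 136, 136, 141, 146, 101, 47, 32, 47, 51, 28, 23, 25, 25, 30, 49, 69, 34, 27, 43, 87, 143, 158, 136, 120, 118, 118, 117, 121, 113, 102, 100, 98]
C [35.8 43. ] [0.444 0.357 0.034]
[134, 136, 135, 136, 139, 166, 202, 128, 64, 59, 92, 87, 61, 33, 26, 26, 25, 36, 53, 62, 33, 24, 36, 66, 112, 150, 161, 141, 129, 124, 128, 128, 127, 105, 87, 95]Traceback (most recent call last):
  File "<string>", line 8, in <module>
    e=cv2.fitEllipse(cv2.convexHull(p)); print(k,np.round(e[1],1),onz('top',np.array(e[0])+[x-17,y-17],.034).round(4))
cv2.error: OpenCV(4.12.0) /io/opencv/modules/imgproc/src/shapedescr.cpp:361: error: (-201:Incorrect size of input array) There should be at least 5 points to fit the ellipse in function 'fitEllipseNoDirect'
```

All four cups stand upright in the tray with their caps home, and the tool hung still when I last measured it. Handing in.

```bash
python3 -c "
from bench import ctrl
print(ctrl.hand_in())"
```

```text
the job is handed in; nothing more can be done
None
```

I handed the job in, and `hand_in()` gave no verdict: all four cups had their caps pressed home and are back in the tray caps up, and the seating tool hangs on the peg; the tool slipped from the gripper once on the way but landed upright and was picked up again.

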